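# Unstack the measuring cups and lay them out for film processing

## Robot

A 7-joint arm with a two-finger parallel gripper is mounted at the origin on the work surface. World frame = base frame: x ahead of the robot, y to its left, z up, the work surface at z = 0. Lengths are in m, angles in degrees, forces in N, time in s.
With the tool pointing down it reaches from about 0.425 to 0.875 m from the base axis. Payload 4.7 kg.
Tool frame: the origin (TCP) lies on the centre line of the jaws, within the pads' length; the fingertips stand 8 mm ahead of it and the grasp point (between the pads) lies 11 mm behind it; z points along the fingers, y is the direction in which the jaws open and shut (so a half turn about z gives the same grasp; the last joint's range is limited). The gripper opens to 87 mm and grips with 3 to 60 N. Pads are 19 mm wide; open, the fingers measure 117 mm over their backs; the gripper's body (75 mm by 190 mm) begins 51 mm behind the grasp point.
Start: joints at [74.318, 18.392, -4.016, 83.108, 1.295, 78.541, -3.26], TCP at [0.184, -0.623, 0.231] pointing down, gripper open.
Joint ranges: [-163.93, 163.93], [-17.29, 119.83], [-79.2, 71.16], [3.27, 140.29], [-89.18, 269.18], [5.43, 117.66], [-154.24, 154.24]. Speed limits (degrees/s): [147.25, 147.25, 180, 180, 180, 180, 180].

## Interface

Orientations are given as [roll, pitch, yaw] about the fixed x, y, z axes, in that order (R = Rz(yaw) Ry(pitch) Rx(roll)).
In Python, from cell import status, vision, workorder gives the robot as it stands.
- The arm moves only by the tool step_arm, never from a script. Its argument "series" is a list of rows, each an object of numbers: "ax", "ay", "az": the turn, a rotation vector about the world's x, y, z in degrees; "x", "y", "z": the shift along the world's x, y, z in m; "claw": the opening in per cent of the stroke, from 0 (shut) to 100 (fully open). In form: [{"ax": .., "ay": .., "az": .., "x": .., "y": .., "z": .., "claw": ..}, ...]. A call has 1 to 12 rows; each row is the pose to reach, as a shift and turn from the pose commanded when the call began; what a row does not reach only later rows make up. A row lasts 1/10 s, in which the tool goes at most 50 mm and 8.59 degrees, less where a joint would pass 70% of its speed; a pose out of reach is approached as far as the arm can. A call with a gripper value outside its range is refused whole. The fingers move at their own pace and stop on an object; "squeeze" is the grip in N (left out, the last holds). Time passes only in rows, so rows that repeat a pose let the fingers close. It gives the time, the measured TCP pose, the force and the opening at its end, in the units of the state.
- status.get_obs(): the state, without advancing time (a new reading comes with each control period).
- vision.read_camera(name): name is "scene" or "top" or "wrist"; returns the picture (480x640x3 uint8, red, green, blue); there is no depth.
- vision.camera_params(name): a dict with "fovy" (degrees; the focal length in pixels is half the picture's height over the tangent of half this angle, whatever the lens; pixels are square), "cx", "cy" (the principal point, pixels), "eye" and "orientation" of the camera in the world; the wrist camera has in their place "tool_from_camera" (4x4, takes a point from camera to tool coordinates, whose origin is the TCP and whose axes are the flange's). Camera axes: x right, y down, z forward; pixel columns grow to the right and rows downward; lengths in m; the calibration is good to about 2 mm. A picture is of the moment at which its call begins: read the wrist's pose just before it. camera_params takes no time and is no camera call.
- workorder.sign_off(): hands the job in, once; it reports no verdict.
The state is a dict: "time_s": time; "qpos": joint angles; "joint_velocities": joint speeds; "effort": joint torques, N m; "tool_pos": TCP position; "tool_rot": TCP orientation; "force": force on the tool from outside, world axes, zero at the start; "wrist_torque": the same for the moment, N m; "grip_width": finger opening in m.
Only numpy, scipy, OpenCV 4.12 (cv2) and the standard library are available. Lean on these libraries where they do the work, as an engineer would, in place of code of your own. Each camera call takes 0.05 s, during which the arm holds its last target.

## Task

The washed measuring cups and the funnel stand nested in two stacks on the darkroom bench. Take the stacks apart: stand each cup upright on the round black pad in the drip tray of its own colour, and put the white funnel, stem down and fully home, in the neck of the open amber bottle. Set each piece down without dropping it or tipping it over.

Things in the scene. Friction and masses are not known exactly. Their poses are not given: they have to be found in the camera images.
- cup_red: red plastic measuring cup, open top, 95 mm high, about 70 g. Round: tapered body 38 mm across at the foot, 52 at height 63, then an upright collar 62 across up to the rim, wall 3. At the rim a flat thumb tab, 18 wide, 4 thick, juts out along +x to 53 mm from the axis. Origin: centre of the foot's underside, z up. Starts upright at the bottom of one of two stacks (the blue in the other).
- cup_blue: blue cup, as cup_red. Nesting: a cup hangs by the shoulder under its collar (height 63) on the rim of the cup below, origin 32 mm above that cup's; only its collar and tab stand clear; side play 1 mm, nothing sticks. Grip a cup across its collar, square to its tab, middle of the pads some 8 mm below the rim, so that the fingertips stay above the collar below; lift straight up.
- cup_yellow: yellow cup, size and origin as cup_red. Starts nested in the red or the blue cup.
- cup_green: green cup, size and origin as cup_red. Starts nested in the red or the blue cup (the one without the yellow); the funnel stands in it.
- funnel: white funnel, 90 mm high, about 60 g: stem 13 to 15 mm across from the tip (height 0) to 38, cone widening to 52 across at 58, then an upright splash collar 62 mm across from 58 to the rim at 90: grip it across this, 8 mm below the rim. Origin: centre of the stem's tip, z up. Starts on top of the green cup, collar on the cup's rim, origin 37 mm above the cup's.
- tray_red: red drip tray, fixed: 168 mm (x, from -47 to 121) by 92, rim 14 high, floor 3 thick. The cup's place is the round black pad, 54 mm across, flush with the floor; behind it stands a black bottle with red cap and band, 50 across, top 108 above the bench, axis 85 mm from the pad's centre along +x. Origin: at bench height under the pad's centre; z up, x to the bottle, roughly away from the robot.
- tray_blue: blue drip tray with a black pad and a bottle with blue cap and band, fixed; sizes, origin and axes as tray_red.
- tray_yellow: yellow drip tray with a black pad and a bottle with yellow cap and band, fixed; sizes, origin and axes as tray_red.
- tray_green: green drip tray with a black pad and a bottle with green cap and band, fixed; sizes, origin and axes as tray_red.
- bottle_mouth (a point): centre of the mouth of the open amber bottle with a paper label, fixed to the bench: 70 mm across, mouth 125 mm above the bench, neck 39 across outside, 30 inside, hollow to 55 mm below the mouth; z up. The funnel seats with its cone on the edge of the mouth, the stem's tip then about 46 mm below it.

How it is judged:
By the outcome, as a careful person would: the job done as asked, in the order asked, and still so for the second after the job is handed in, with the robot touching nothing.
It also fails if it takes over 138 s, if anything falls off the work surface, if the arm or the gripper's body presses on something with over 40 N, if the wrist force passes 120 N, or if a joint passes its speed limit or range.

## Working session

There is one attempt and no reset: what is moved stays moved. The work goes in short steps, Python scripts to look and compute and a tool call to move; the robot and the scene stay as the last step left them, time stands still between calls to the robot, and variables do not carry over. Pictures are saved under pics/ and viewed, and the job is handed in when it is done.

Besides the shell and the picture viewer there is one more tool, called after ">>>" in YAML: its name, and indented under it one key for each argument. step_arm: Moves the arm, as the interface text tells. Its arguments: {"type":"object","properties":{"series":{"type":"array"},"squeeze":{"type":"number"}},"required":["series"]}

```bash
ls; mkdir -p pics; python3 - <<'E'
from cell import status, vision, workorder
import cv2
print(status.get_obs())
for n in ("scene","top","wrist"):
    print(n, vision.camera_params(n))
    im=vision.read_camera(n); cv2.imwrite(f"pics/{n}0.png", im[:,:,::-1])
E
```

```text
pics
{'time_s': 0.0, 'qpos': array([74.31834006, 18.43786313, -4.01600424, 83.17538952,  1.29403677,
       78.54171795, -3.25994015]), 'joint_velocities': array([-0.05759784,  0.00770899,  0.01858947,  0.03091899, -0.01880457,
       -0.01256356, -0.00200375]), 'effort': array([-2.54729284e-04, -4.91292894e+01, -4.03714003e-01, -3.12526739e+01,
       -6.37530070e-02,  4.39265231e-02,  1.81574464e-04]), 'tool_pos': array([ 0.18430212, -0.62275127,  0.22947086]), 'tool_rot': array([-1.79890224e+02,  4.76688776e-03,  1.64917411e+01]), 'force': array([ 0.03808601,  0.10971858, -0.62141646]), 'wrist_torque': array([ 0.00419583, -0.002758  , -0.03166599]), 'grip_width': 0.08683923334433413}
scene {'fovy': 56.987720013685085, 'cx': 307.3910882296324, 'cy': 239.02560280096242, 'eye': array([0.98773207, 0.1043003 , 0.71032367]), 'orientation': array([-141.693035  ,    0.71468431,  100.68156324])}
top {'fovy': 42.502197286325654, 'cx': 325.4728618412651, 'cy': 236.62767482355943, 'eye': array([ 3.35543366e-01, -4.12010192e-04,  1.12066680e+00]), 'orientation': array([-169.52603655,    1.02888736,  -89.2662673 ])}
wrist {'fovy': 65.01739015487408, 'cx': 318.9138420572446, 'cy': 236.83718149794888, 'tool_from_camera': array([[ 5.86177213e-04, -9.63280283e-01, -2.68497213e-01,
         7.39165168e-02],
       [ 9.99999822e-01,  5.94903353e-04,  4.88587503e-05,
        -4.37025805e-04],
       [ 1.12665221e-04, -2.68497193e-01,  9.63280460e-01,
        -1.54293398e-01],
       [ 0.00000000e+00,  0.00000000e+00,  0.00000000e+00,
         1.00000000e+00]])}
```

View pics/scene0.png

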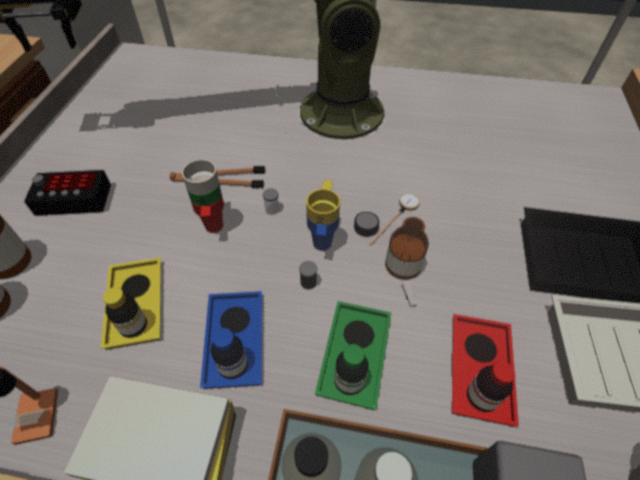

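View pics/top0.png

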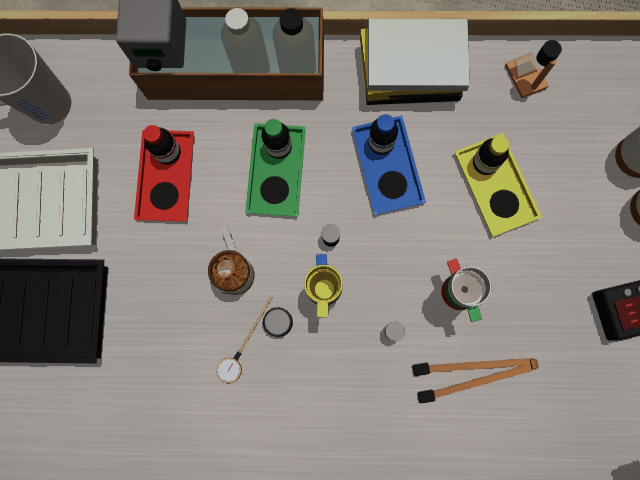

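View pics/wrist0.png

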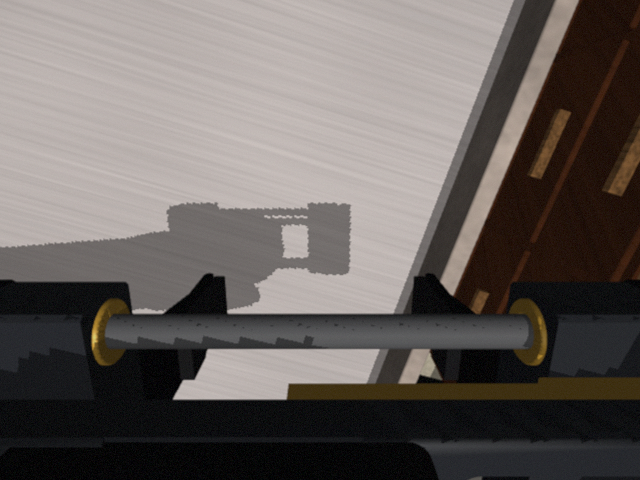

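```bash
cat > h.py <<'E'
import numpy as np, cv2
from cell import status, vision, workorder
from scipy.spatial.transform import Rotation as Ro
def cam(n, obs=None):
    p=vision.camera_params(n); f=240/np.tan(np.radians(p['fovy']/2))
    if n=='wrist':
        T=np.array(p['tool_from_camera']); R=Ro.from_euler('xyz',obs['tool_rot'],degrees=True).as_matrix()
        return f,p['cx'],p['cy'],R@T[:3,3]+obs['tool_pos'],R@T[:3,:3]
    return f,p['cx'],p['cy'],np.array(p['eye']),Ro.from_euler('xyz',p['orientation'],degrees=True).as_matrix()
def ray(c,uv):
    f,cx,cy,e,R=c; d=R@np.array([(uv[0]-cx)/f,(uv[1]-cy)/f,1]); return e,d
def onz(c,uv,z):
    e,d=ray(c,uv); return e+d*(z-e[2])/d[2]
def proj(c,P):
    f,cx,cy,e,R=c; q=(np.atleast_2d(P)-e)@R; return np.c_[cx+f*q[:,0]/q[:,2],cy+f*q[:,1]/q[:,2]]
def crop(src,out,x0,y0,w,h,k):
    im=cv2.imread(src)[y0:y0+h,x0:x0+w]; cv2.imwrite(out,cv2.resize(im,None,fx=k,fy=k,interpolation=cv2.INTER_CUBIC))
E
python3 - <<'E'
from h import *
crop('pics/top0.png','pics/t1.png',200,220,160,120,5)
crop('pics/top0.png','pics/t2.png',400,230,120,100,6)
crop('pics/top0.png','pics/t3.png',120,110,200,120,4)
crop('pics/top0.png','pics/t4.png',345,110,200,130,4)
E
```

```text
(no output)
```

View pics/t1.png

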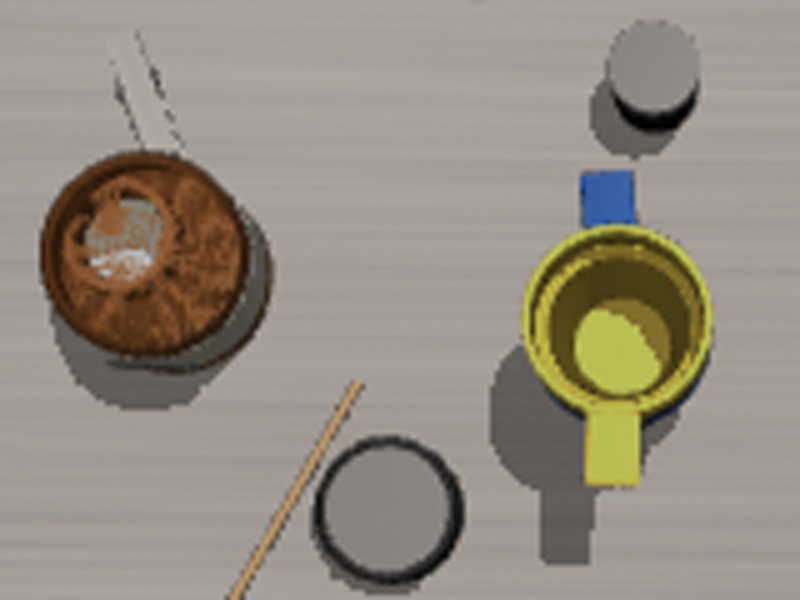

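View pics/t2.png

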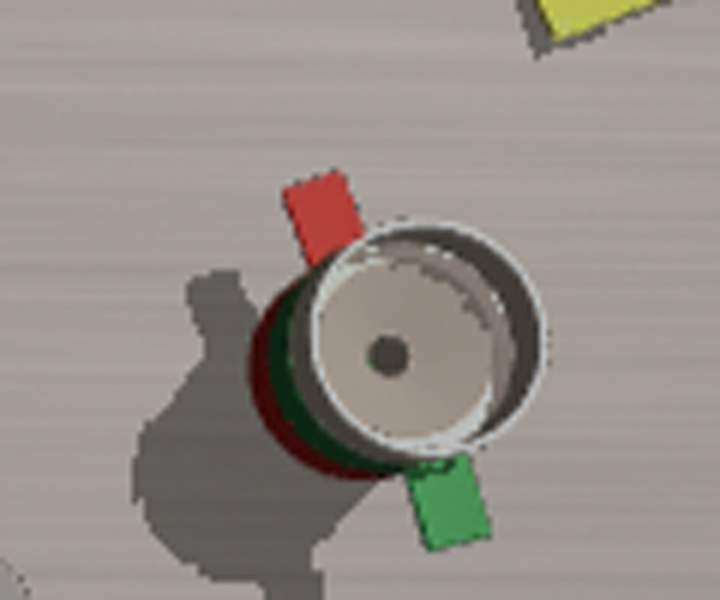

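View pics/t3.png

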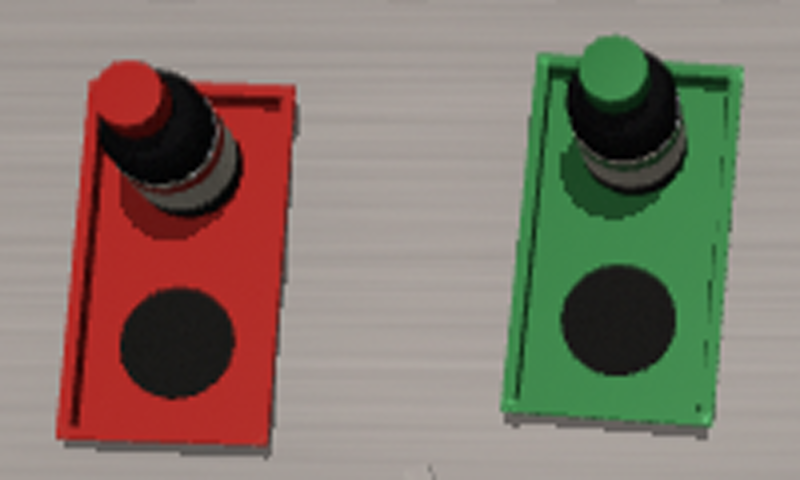

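View pics/t4.png

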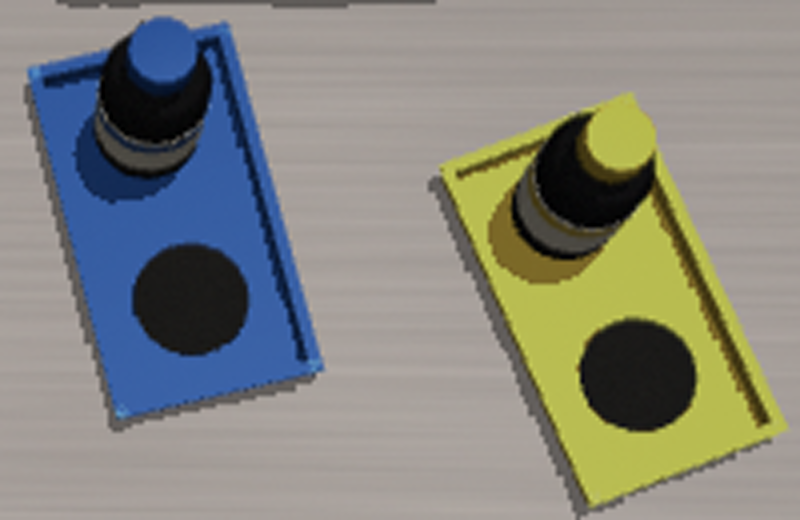

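```bash
python3 - <<'E'
from h import *
c=cam('top')
def P(o,k,X,Y,z): return onz(c,(o[0]+(X+.5)/k-.5,o[1]+(Y+.5)/k-.5),z)
pads=dict(red=((120,110),177.5,343.5),green=((120,110),618.5,320),blue=((345,110),190.5,299),yellow=((345,110),638.5,374.5))
cor=dict(red=[(92,80),(297,87),(269,445),(57,440)],green=[(538,53),(743,67),(712,426),(503,412)],blue=[(30,68),(228,24),(324,370),(118,420)],yellow=[(441,168),(632,94),(787,430),(588,508)])
for n,(o,X,Y) in pads.items():
    C=[P(o,4,*q,.014)[:2] for q in cor[n]]
    v=(C[0]+C[1]-C[2]-C[3])/2; L=np.linalg.norm(v); m=sum(C)/4; v/=L
    p=P(o,4,X,Y,.003)
    print(n,p.round(4),'from tray',(m-v*.037).round(4),'len',L.round(4),'w',np.linalg.norm(C[0]-C[1]).round(4),np.linalg.norm(C[2]-C[3]).round(4),'yaw',np.degrees(np.arctan2(v[1],v[0])).round(1))
o=(400,230);f=P(o,6,429,338,.159);print('funnel',f.round(4),'dia',np.linalg.norm(P(o,6,311,338,.159)-P(o,6,547,338,.159)))
t=P(o,6,460.5,542.5,.127);r=P(o,6,312.5,179,.095)
for n,q in(('g',t),('r',r)): d=q-f; print(n,q.round(4),np.hypot(*d[:2]).round(4),np.degrees(np.arctan2(d[1],d[0])).round(1))
o=(200,220);f=P(o,5,617.5,321,.127);print('yellow',f.round(4),'dia',np.linalg.norm(P(o,5,522,321,.127)-P(o,5,713,321,.127)))
t=P(o,5,613,485.5,.127);r=P(o,5,607,171,.095)
for n,q in(('y',t),('b',r)): d=q-f; print(n,q.round(4),np.hypot(*d[:2]).round(4),np.degrees(np.arctan2(d[1],d[0])).round(1))
crop('pics/top0.png','pics/t5.png',200,240,60,60,10)
crop('pics/scene0.png','pics/s1.png',280,170,160,120,5)
crop('pics/scene0.png','pics/s2.png',170,140,100,100,6)
E
```

```text
red [0.6174 0.326  0.003 ] from tray [0.6175 0.3254] len 0.1737 w 0.0977 0.0983 yaw -1.4
green [0.6305 0.1193 0.003 ] from tray [0.6305 0.1189] len 0.1741 w 0.0974 0.0966 yaw -3.5
blue [ 0.6423 -0.1012  0.003 ] from tray [ 0.6422 -0.1019] len 0.1735 w 0.0959 0.0976 yaw 13.9
yellow [ 0.6079 -0.3078  0.003 ] from tray [ 0.6071 -0.3073] len 0.1724 w 0.0972 0.0988 yaw 21.5
funnel [ 0.4373 -0.2084  0.159 ] dia 0.06092631442335458
g [ 0.3864 -0.222   0.127 ] 0.0527 -165.0
r [ 0.4882 -0.1912  0.095 ] 0.0537 18.7
yellow [0.4415 0.0226 0.127 ] dia 0.06170723453589674
y [0.3887 0.0234 0.127 ] 0.0528 179.2
b [0.4955 0.0276 0.095 ] 0.0542 5.2
```

View pics/t5.png

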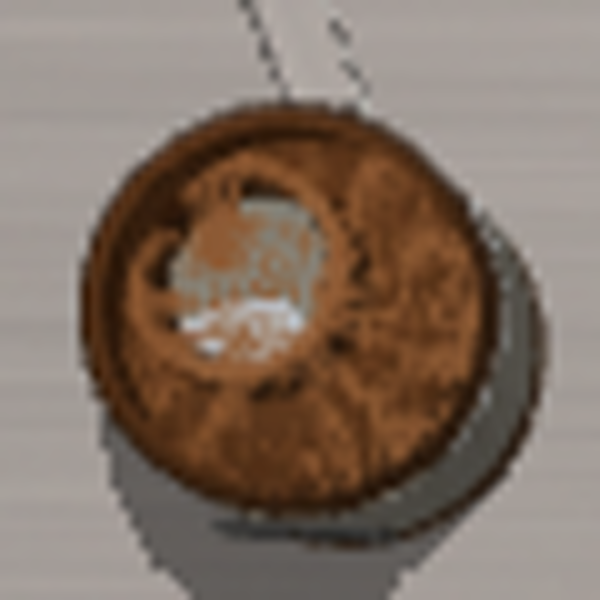

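View pics/s1.png

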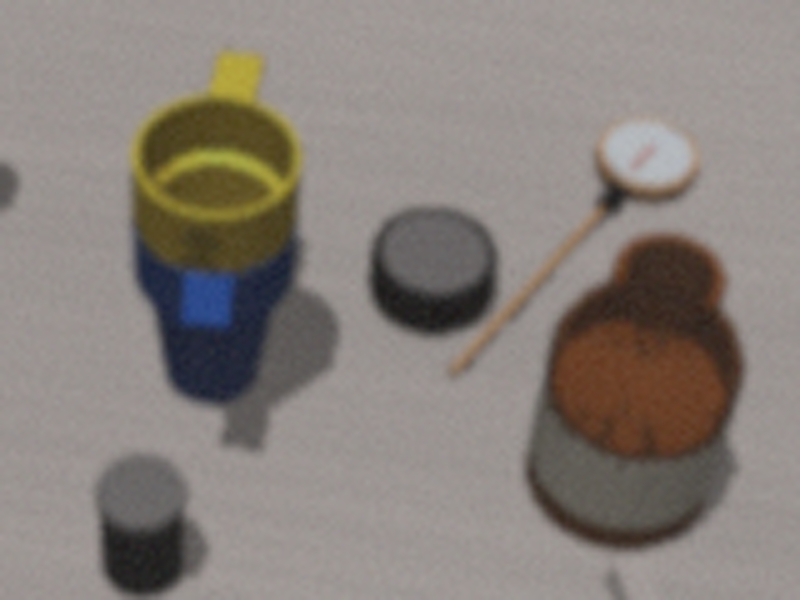

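View pics/s2.png

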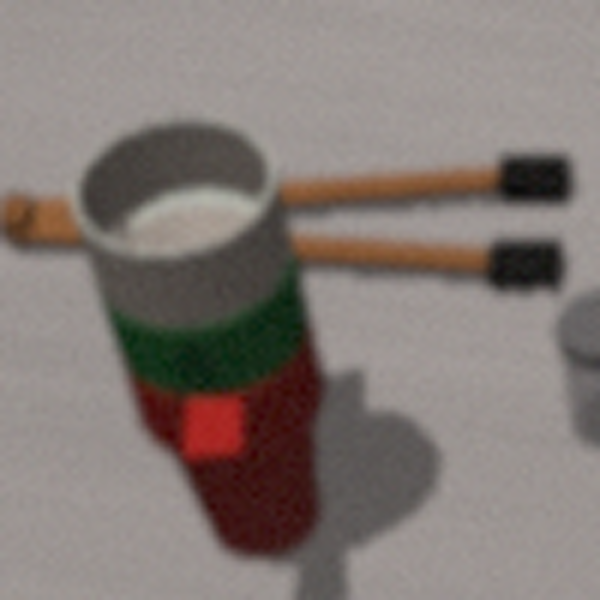

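```bash
python3 - <<'E'
from h import *
c=cam('top')
m=onz(c,(200+24.25-.5,240+26.65-.5),.125); print('mouth',m.round(4))
print('amber base',onz(c,(0,0),0)[:2])
fu=np.array([.4373,-.2084,.159]); ye=np.array([.4415,.0226,.127])
a=np.linspace(0,2*np.pi,40)
for n in('top','scene'):
    cc=cam(n); im=cv2.resize(cv2.imread(f'pics/{n}0.png'),None,fx=4,fy=4,interpolation=cv2.INTER_CUBIC)
    def circ(C,r,col):
        p=proj(cc,np.c_[C[0]+r*np.cos(a),C[1]+r*np.sin(a),a*0+C[2]])
        cv2.polylines(im,[np.int32((p+.5)*4)],True,col,1)
    circ(fu,.031,(0,0,255));circ(ye,.031,(255,0,0));circ(m,.0195,(0,255,0));circ(m,.015,(0,255,0))
    circ((fu[0],fu[1],0),.019,(0,255,255));circ((ye[0],ye[1],0),.019,(0,255,255));circ((m[0],m[1],0),.035,(0,255,255))
    w=(200,220,300,110) if n=='top' else (170,140,270,150)
    x,y,ww,h=[v*4 for v in w]; cv2.imwrite(f'pics/ov_{n}.png',cv2.resize(im[y:y+h,x:x+ww],(800,int(800*h/ww)),interpolation=cv2.INTER_AREA))
E
```

```text
mouth [0.4688 0.1852 0.125 ]
amber base [1.0196185  0.68243302]
```

View pics/ov_top.png

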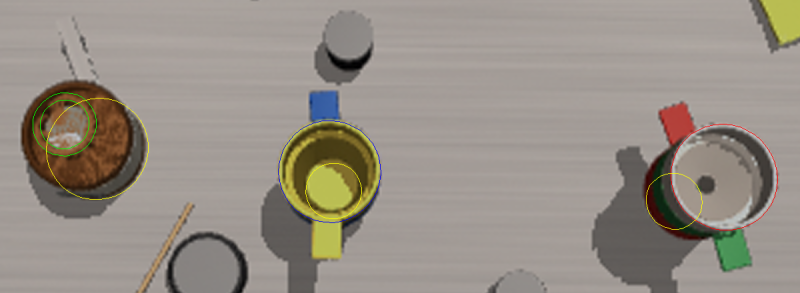

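View pics/ov_scene.png

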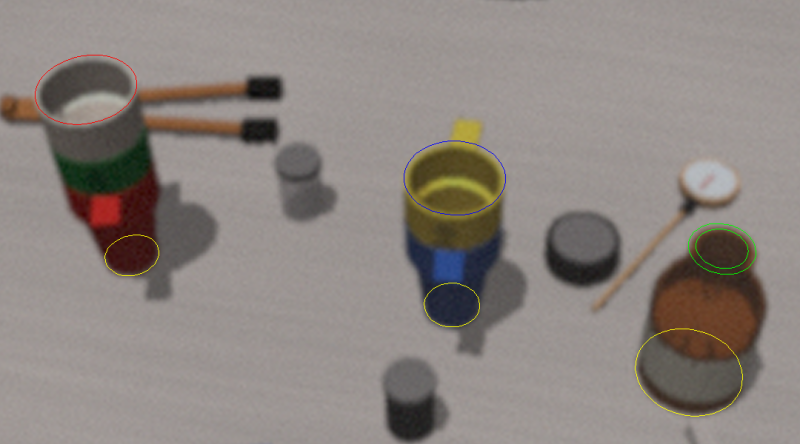

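>>> step_arm:
  series:
    - {"x":0.01,"y":0.017,"z":0.005}
    - {"x":0.03,"y":0.05,"z":0.01}
    - {"x":0.053,"y":0.088,"z":0.02}
    - {"x":0.077,"y":0.127,"z":0.03}
    - {"x":0.101,"y":0.166,"z":0.03}
    - {"x":0.125,"y":0.205,"z":0.03,"az":-1.5}
    - {"x":0.149,"y":0.244,"z":0.03,"az":-1.5}
    - {"x":0.173,"y":0.283,"z":0.03,"az":-1.5}
    - {"x":0.197,"y":0.322,"z":0.03,"az":-1.5}
    - {"x":0.221,"y":0.361,"z":0.03,"az":-1.5}
    - {"x":0.241,"y":0.395,"z":0.03,"az":-1.5}
    - {"x":0.253,"y":0.415,"z":0.03,"az":-1.5}
  squeeze: 15

```text
invalid input
```

>>> step_arm:
  series:
    - {"x":0}
    - {"x":0}
    - {"x":0}

```text
invalid input
```

```bash
python3 - <<'E'
from h import *
o=status.get_obs(); print(o['tool_pos'],o['tool_rot'],o['qpos'].round(1),o['force'],o['time_s'])
im=vision.read_camera('wrist'); cv2.imwrite('pics/w1.png',im[:,:,::-1])
c=cam('wrist',o); a=np.linspace(0,2*np.pi,60)
C=(.4373,-.2084,.159)
p=proj(c,np.c_[C[0]+.031*np.cos(a),C[1]+.031*np.sin(a),a*0+C[2]])
i=cv2.imread('pics/w1.png'); cv2.polylines(i,[np.int32(p)],True,(0,0,255),1); cv2.imwrite('pics/w1o.png',i)
E
```

```text
[ 0.18434586 -0.62291018  0.22972165] [-1.79917440e+02  3.43161052e-03  1.64915026e+01] [74.3 18.4 -4.  83.2  1.3 78.5 -3.3] [-0.2613728   0.46179106  0.0716205 ] 0.15
```

View pics/w1o.png

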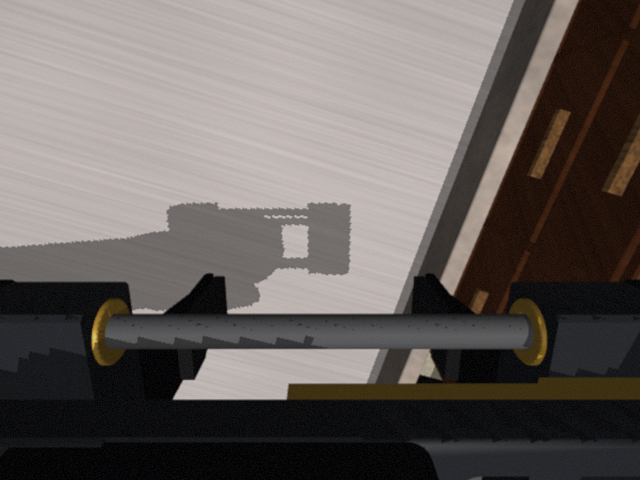

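>>> step_arm:
  series:
    - {"ax":0,"ay":0,"az":0,"x":0.015,"y":0.025,"z":0.01,"claw":100}
    - {"ax":0,"ay":0,"az":0,"x":0.035,"y":0.057,"z":0.02,"claw":100}
    - {"ax":0,"ay":0,"az":-1.5,"x":0.06,"y":0.098,"z":0.03,"claw":100}
    - {"ax":0,"ay":0,"az":-1.5,"x":0.085,"y":0.139,"z":0.03,"claw":100}
    - {"ax":0,"ay":0,"az":-1.5,"x":0.11,"y":0.18,"z":0.03,"claw":100}
    - {"ax":0,"ay":0,"az":-1.5,"x":0.135,"y":0.221,"z":0.03,"claw":100}
    - {"ax":0,"ay":0,"az":-1.5,"x":0.16,"y":0.262,"z":0.03,"claw":100}
    - {"ax":0,"ay":0,"az":-1.5,"x":0.185,"y":0.303,"z":0.03,"claw":100}
    - {"ax":0,"ay":0,"az":-1.5,"x":0.21,"y":0.344,"z":0.03,"claw":100}
    - {"ax":0,"ay":0,"az":-1.5,"x":0.233,"y":0.382,"z":0.03,"claw":100}
    - {"ax":0,"ay":0,"az":-1.5,"x":0.247,"y":0.405,"z":0.03,"claw":100}
    - {"ax":0,"ay":0,"az":-1.5,"x":0.253,"y":0.415,"z":0.03,"claw":100}
  squeeze: 15

```text
time_s: 1.4
tool_pos: [0.4389, -0.2051, 0.2607]
tool_rot: [180.0, -0.0, 15.3]
force: [1.0, -1.2, -1.1]
grip_width: 0.0865
```

>>> step_arm:
  series:
    - {"ax":0,"ay":0,"az":0,"x":0,"y":0,"z":0,"claw":100}
    - {"ax":0,"ay":0,"az":0,"x":0,"y":0,"z":0,"claw":100}
    - {"ax":0,"ay":0,"az":0,"x":0,"y":0,"z":0,"claw":100}

```text
time_s: 1.7
tool_pos: [0.4364, -0.2104, 0.2604]
tool_rot: [180.0, 0.0, 14.8]
force: [-0.3, 0.0, -0.0]
grip_width: 0.0868
```

```bash
cat > wl.py <<'E'
from h import *
def look(name,circles):
    o=status.get_obs(); print(o['tool_pos'].round(4),o['tool_rot'].round(2),o['qpos'].round(1),o['force'].round(2),o['grip_width'].round(4),o['time_s'])
    im=vision.read_camera('wrist')[:,:,::-1].copy(); cv2.imwrite(f'pics/{name}.png',im)
    c=cam('wrist',o); a=np.linspace(0,2*np.pi,60)
    for C,r in circles:
        p=proj(c,np.c_[C[0]+r*np.cos(a),C[1]+r*np.sin(a),a*0+C[2]])
        cv2.polylines(im,[np.int32(p)],True,(0,0,255),1)
    cv2.imwrite(f'pics/{name}o.png',im); return c
E
python3 - <<'E'
from wl import *
look('w2',[((.4373,-.2084,.159),.031)])
E
```

```text
Traceback (most recent call last):
  File "wl.py", line 3, in look
    o=status.get_obs(); print(o['tool_pos'].round(4),o['tool_rot'].round(2),o['qpos'].round(1),o['force'].round(2),o['grip_width'].round(4),o['time_s'])
                                                                                                                   ^^^^^^^^^^^^^^^^^^^^^
AttributeError: 'float' object has no attribute 'round'
```

```bash
sed -i "s/o\['grip_width'\].round(4)/round(o['grip_width'],4)/" wl.py
python3 - <<'E'
from wl import *
look('w2',[((.4373,-.2084,.159),.031)])
o=status.get_obs();print(o['tool_pos'])
E
```

```text
[ 0.4364 -0.2104  0.2604] [1.7999e+02 4.0000e-02 1.4790e+01] [ 49.5  -1.8 -26.1 102.4  -0.8  79.2 -51.7] [-0.33  0.04 -0.02] 0.0868 1.7
[ 0.43651982 -0.21014441  0.26039135]
```

View pics/w2o.png

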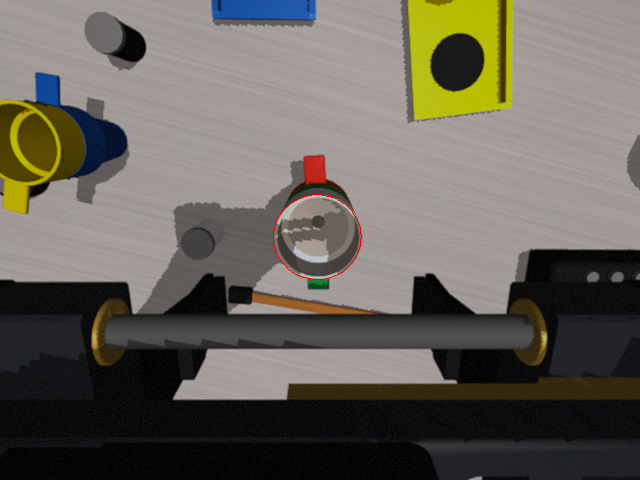

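>>> step_arm:
  series:
    - {"ax":0,"ay":0,"az":0,"x":0,"y":0,"z":-0.015,"claw":100}
    - {"ax":0,"ay":0,"az":0,"x":0,"y":0,"z":-0.04,"claw":100}
    - {"ax":0,"ay":0,"az":0,"x":0,"y":0,"z":-0.055,"claw":100}
    - {"ax":0,"ay":0,"az":0,"x":0,"y":0,"z":-0.06,"claw":100}
    - {"ax":0,"ay":0,"az":0,"x":0,"y":0,"z":-0.06,"claw":100}
    - {"ax":0,"ay":0,"az":0,"x":0,"y":0,"z":-0.06,"claw":100}

```text
time_s: 2.35
tool_pos: [0.4377, -0.2086, 0.201]
tool_rot: [180.0, -0.0, 15.0]
force: [-1.1, -1.0, 0.7]
grip_width: 0.0872
```

Settled at (0.4377, -0.2086), matching the funnel. Descend the last 61 mm and grip.

>>> step_arm:
  series:
    - {"ax":0,"ay":0,"az":0,"x":0,"y":0,"z":-0.015,"claw":100}
    - {"ax":0,"ay":0,"az":0,"x":0,"y":0,"z":-0.035,"claw":100}
    - {"ax":0,"ay":0,"az":0,"x":0,"y":0,"z":-0.052,"claw":100}
    - {"ax":0,"ay":0,"az":0,"x":0,"y":0,"z":-0.061,"claw":100}
    - {"ax":0,"ay":0,"az":0,"x":0,"y":0,"z":-0.061,"claw":100}
    - {"ax":0,"ay":0,"az":0,"x":0,"y":0,"z":-0.061,"claw":100}
    - {"ax":0,"ay":0,"az":0,"x":0,"y":0,"z":-0.061,"claw":60}
    - {"ax":0,"ay":0,"az":0,"x":0,"y":0,"z":-0.061,"claw":60}
    - {"ax":0,"ay":0,"az":0,"x":0,"y":0,"z":-0.061,"claw":60}
    - {"ax":0,"ay":0,"az":0,"x":0,"y":0,"z":-0.061,"claw":60}
    - {"ax":0,"ay":0,"az":0,"x":0,"y":0,"z":-0.061,"claw":60}

```text
time_s: 3.45
tool_pos: [0.4377, -0.2085, 0.1399]
tool_rot: [180.0, -0.0, 15.0]
force: [0.4, -0.2, 1.0]
grip_width: 0.0627
```

>>> step_arm:
  series:
    - {"ax":0,"ay":0,"az":0,"x":0,"y":0,"z":0,"claw":40}
    - {"ax":0,"ay":0,"az":0,"x":0,"y":0,"z":0.003,"claw":40}
    - {"ax":0,"ay":0,"az":0,"x":0,"y":0,"z":0.01,"claw":40}
    - {"ax":0,"ay":0,"az":0,"x":0,"y":0,"z":0.02,"claw":40}
    - {"ax":0,"ay":0,"az":0,"x":0,"y":0,"z":0.035,"claw":40}
    - {"ax":0,"ay":0,"az":0,"x":0,"y":0,"z":0.05,"claw":40}
    - {"ax":0,"ay":0,"az":0,"x":0,"y":0,"z":0.068,"claw":40}
    - {"ax":0,"ay":0,"az":0,"x":0,"y":0,"z":0.085,"claw":40}
    - {"ax":0,"ay":0,"az":0,"x":0,"y":0,"z":0.1,"claw":40}
    - {"ax":0,"ay":0,"az":0,"x":0,"y":0,"z":0.11,"claw":40}
    - {"ax":0,"ay":0,"az":0,"x":0,"y":0,"z":0.115,"claw":40}
    - {"ax":0,"ay":0,"az":0,"x":0,"y":0,"z":0.115,"claw":40}

```text
time_s: 4.65
tool_pos: [0.4377, -0.2084, 0.2552]
tool_rot: [179.9, -0.0, 15.0]
force: [0.1, 0.3, -0.7]
grip_width: 0.0624
```

```bash
python3 - <<'E'
from wl import *
look('w3',[((.4373,-.2084,.127),.031)])
im=vision.read_camera('scene')[:,:,::-1]; cv2.imwrite('pics/s3.png',im)
E
```

```text
[ 0.4377 -0.2084  0.2552] [ 1.7995e+02 -4.0000e-02  1.4990e+01] [ 49.4  -1.7 -26.4 102.9  -0.7  78.5 -51.8] [ 0.1   0.26 -0.68] 0.0624 4.65
```

View pics/w3o.png

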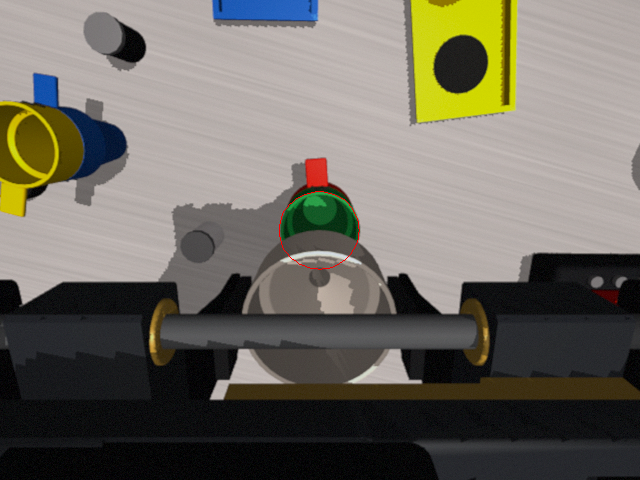

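View pics/s3.png

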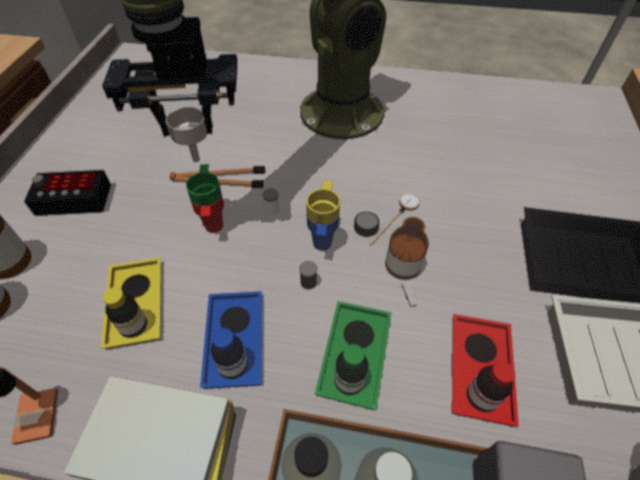

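>>> step_arm:
  series:
    - {"ax":0,"ay":0,"az":0,"x":0,"y":0.01,"z":0.005,"claw":40}
    - {"ax":0,"ay":0,"az":0,"x":0,"y":0.03,"z":0.01,"claw":40}
    - {"ax":0,"ay":0,"az":0,"x":0,"y":0.065,"z":0.01,"claw":40}
    - {"ax":0,"ay":0,"az":0,"x":0,"y":0.105,"z":0.01,"claw":40}
    - {"ax":0,"ay":0,"az":0,"x":0,"y":0.15,"z":0.01,"claw":40}
    - {"ax":0,"ay":0,"az":0,"x":0,"y":0.195,"z":0.01,"claw":40}
    - {"ax":0,"ay":0,"az":0,"x":0,"y":0.24,"z":0.01,"claw":40}
    - {"ax":0,"ay":0,"az":0,"x":0,"y":0.285,"z":0.01,"claw":40}
    - {"ax":0,"ay":0,"az":0,"x":0,"y":0.33,"z":0.01,"claw":40}
    - {"ax":0,"ay":0,"az":0,"x":0,"y":0.365,"z":0.01,"claw":40}
    - {"ax":0,"ay":0,"az":0,"x":0,"y":0.385,"z":0.01,"claw":40}
    - {"ax":0,"ay":0,"az":0,"x":0,"y":0.394,"z":0.01,"claw":40}

```text
time_s: 5.95
tool_pos: [0.4357, 0.1898, 0.2649]
tool_rot: [-180.0, -0.0, 15.3]
force: [-0.1, 0.1, -0.6]
grip_width: 0.0625
```

>>> step_arm:
  series:
    - {"ax":0,"ay":0,"az":0,"x":0,"y":0,"z":0,"claw":40}
    - {"ax":0,"ay":0,"az":0,"x":0,"y":0,"z":0,"claw":40}
    - {"ax":0,"ay":0,"az":0,"x":0,"y":0,"z":0,"claw":40}
    - {"ax":0,"ay":0,"az":0,"x":0,"y":0,"z":0,"claw":40}
    - {"ax":0,"ay":0,"az":0,"x":0,"y":0,"z":0,"claw":40}

```text
time_s: 6.45
tool_pos: [0.4377, 0.1849, 0.2646]
tool_rot: [180.0, 0.0, 14.9]
force: [0.2, 0.1, 0.2]
grip_width: 0.0625
```

```bash
python3 - <<'E'
from wl import *
look('w4',[((.4688,.1852,.125),.0195),((.4688,.1852,.125),.015)])
crop('pics/w4o.png','pics/w4c.png',240,100,160,120,5)
E
```

```text
[0.4377 0.1849 0.2646] [1.7998e+02 1.0000e-02 1.4900e+01] [ 31.7  -3.6 -54.7 102.4  -3.   79.7 -97.6] [0.18 0.12 0.18] 0.0625 6.45
```

View pics/w4o.png

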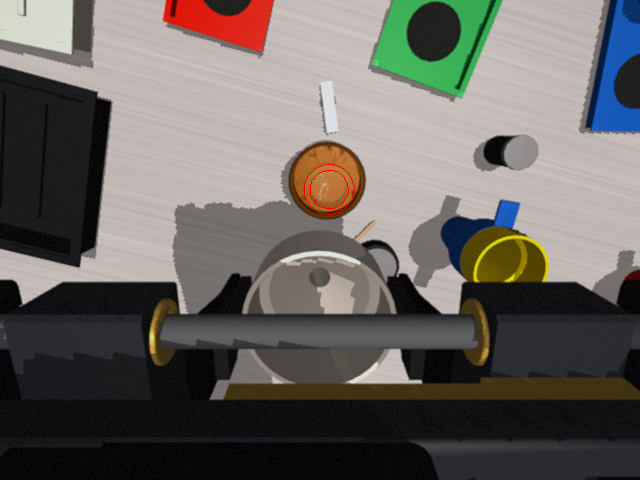

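View pics/w4c.png

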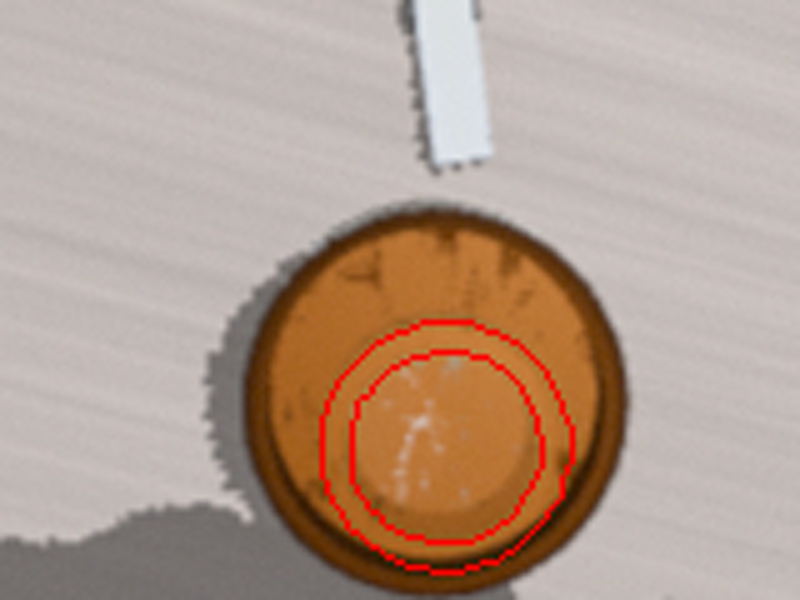

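```bash
python3 - <<'E'
import cv2,numpy as np
i=cv2.imread('pics/w4.png')[135:225,280:375]
l=cv2.createCLAHE(4,(3,3)).apply(i[:,:,1]); cv2.imwrite('pics/w4d.png',cv2.resize(l,None,fx=6,fy=6,interpolation=cv2.INTER_CUBIC))
E
```

```text
(no output)
```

View pics/w4d.png

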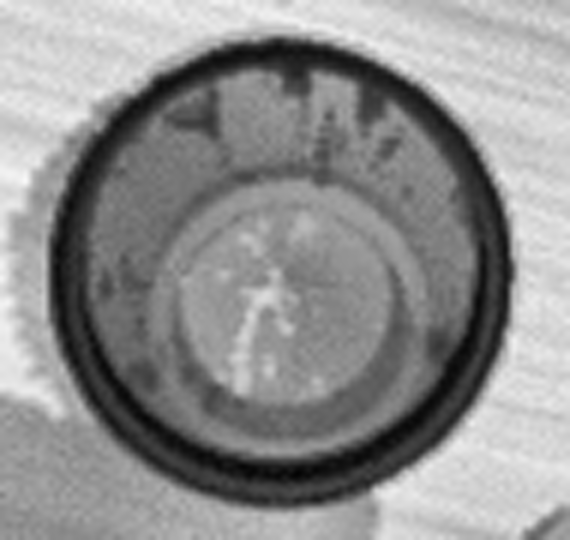

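```bash
python3 - <<'E'
from h import *
o=status.get_obs();c=cam('wrist',o)
print(proj(c,(.4688,.1852,.125)),onz(c,(328.1,187.9),.125)); print(o['tool_pos'])
E
```

```text
[[329.52270817 189.86323293]] [0.46999782 0.186683   0.125     ]
[0.43762752 0.18505331 0.26457983]
```

>>> step_arm:
  series:
    - {"ax":0,"ay":0,"az":0,"x":0.012,"y":0,"z":0,"claw":40}
    - {"ax":0,"ay":0,"az":0,"x":0.026,"y":0.001,"z":0,"claw":40}
    - {"ax":0,"ay":0,"az":0,"x":0.032,"y":0.001,"z":0,"claw":40}
    - {"ax":0,"ay":0,"az":0,"x":0.032,"y":0.001,"z":-0.01,"claw":40}
    - {"ax":0,"ay":0,"az":0,"x":0.032,"y":0.001,"z":-0.03,"claw":40}
    - {"ax":0,"ay":0,"az":0,"x":0.032,"y":0.001,"z":-0.05,"claw":40}
    - {"ax":0,"ay":0,"az":0,"x":0.032,"y":0.001,"z":-0.07,"claw":40}
    - {"ax":0,"ay":0,"az":0,"x":0.032,"y":0.001,"z":-0.085,"claw":40}
    - {"ax":0,"ay":0,"az":0,"x":0.032,"y":0.001,"z":-0.095,"claw":40}
    - {"ax":0,"ay":0,"az":0,"x":0.032,"y":0.001,"z":-0.102,"claw":40}
    - {"ax":0,"ay":0,"az":0,"x":0.032,"y":0.001,"z":-0.106,"claw":40}
    - {"ax":0,"ay":0,"az":0,"x":0.032,"y":0.001,"z":-0.106,"claw":40}

```text
time_s: 7.7
tool_pos: [0.4695, 0.1867, 0.1585]
tool_rot: [-180.0, 0.0, 15.0]
force: [-0.7, -0.3, 0.3]
grip_width: 0.0621
```

>>> step_arm:
  series:
    - {"ax":0,"ay":0,"az":0,"x":0,"y":0,"z":-0.002,"claw":40}
    - {"ax":0,"ay":0,"az":0,"x":0,"y":0,"z":-0.004,"claw":40}
    - {"ax":0,"ay":0,"az":0,"x":0,"y":0,"z":-0.006,"claw":40}
    - {"ax":0,"ay":0,"az":0,"x":0,"y":0,"z":-0.0075,"claw":40}
    - {"ax":0,"ay":0,"az":0,"x":0,"y":0,"z":-0.0085,"claw":40}
    - {"ax":0,"ay":0,"az":0,"x":0,"y":0,"z":-0.0085,"claw":40}

```text
time_s: 8.3
tool_pos: [0.4694, 0.1867, 0.15]
tool_rot: [180.0, 0.0, 15.0]
force: [0.7, -0.7, -0.7]
grip_width: 0.0625
```

>>> step_arm:
  series:
    - {"ax":0,"ay":0,"az":0,"x":0,"y":0,"z":-0.001,"claw":40}
    - {"ax":0,"ay":0,"az":0,"x":0,"y":0,"z":-0.001,"claw":40}
    - {"ax":0,"ay":0,"az":0,"x":0,"y":0,"z":-0.001,"claw":40}

```text
time_s: 8.6
tool_pos: [0.4696, 0.1867, 0.1495]
tool_rot: [180.0, -0.0, 15.0]
force: [-1.3, -1.7, 4.4]
grip_width: 0.0626
```

>>> step_arm:
  series:
    - {"ax":0,"ay":0,"az":0,"x":0,"y":0,"z":-0.001,"claw":40}
    - {"ax":0,"ay":0,"az":0,"x":0,"y":0,"z":-0.001,"claw":40}
    - {"ax":0,"ay":0,"az":0,"x":0,"y":0,"z":-0.001,"claw":40}

```text
time_s: 8.9
tool_pos: [0.4697, 0.1867, 0.1492]
tool_rot: [179.9, -0.0, 15.0]
force: [-4.4, -2.6, 11.0]
grip_width: 0.0623
```

>>> step_arm:
  series:
    - {"ax":0,"ay":0,"az":0,"x":-0.0008,"y":-0.0005,"z":0.0015,"claw":40}
    - {"ax":0,"ay":0,"az":0,"x":-0.0008,"y":-0.0005,"z":0.0015,"claw":40}
    - {"ax":0,"ay":0,"az":0,"x":-0.0008,"y":-0.0005,"z":0.0015,"claw":78}
    - {"ax":0,"ay":0,"az":0,"x":-0.0008,"y":-0.0005,"z":0.0015,"claw":85}
    - {"ax":0,"ay":0,"az":0,"x":-0.0008,"y":-0.0005,"z":0.0015,"claw":95}
    - {"ax":0,"ay":0,"az":0,"x":-0.0008,"y":-0.0005,"z":0.0015,"claw":95}
    - {"ax":0,"ay":0,"az":0,"x":-0.0008,"y":-0.0005,"z":0.0015,"claw":95}

```text
time_s: 9.6
tool_pos: [0.4687, 0.1862, 0.1495]
tool_rot: [180.0, 0.0, 15.0]
force: [0.7, -0.5, 0.2]
grip_width: 0.0818
```

>>> step_arm:
  series:
    - {"ax":0,"ay":0,"az":0,"x":0,"y":0,"z":0.01,"claw":100}
    - {"ax":0,"ay":0,"az":0,"x":0,"y":0,"z":0.03,"claw":100}
    - {"ax":0,"ay":0,"az":0,"x":0,"y":0,"z":0.06,"claw":100}
    - {"ax":0,"ay":0,"az":0,"x":0,"y":0,"z":0.085,"claw":100}
    - {"ax":0,"ay":0,"az":0,"x":0,"y":0,"z":0.1,"claw":100}
    - {"ax":0,"ay":0,"az":0,"x":0,"y":0,"z":0.1,"claw":100}

```text
time_s: 10.2
tool_pos: [0.4699, 0.1869, 0.2519]
tool_rot: [180.0, -0.2, 15.0]
force: [-0.1, 0.1, -0.1]
grip_width: 0.087
```

```bash
python3 - <<'E'
from wl import *
look('w5',[((.469,.186,.169),.031)])
E
```

```text
[0.4699 0.1869 0.2519] [179.96  -0.24  14.99] [  30.7    3.   -56.5  100.     2.6   78.1 -101.3] [-0.09  0.13 -0.06] 0.087 10.2
```

View pics/w5o.png

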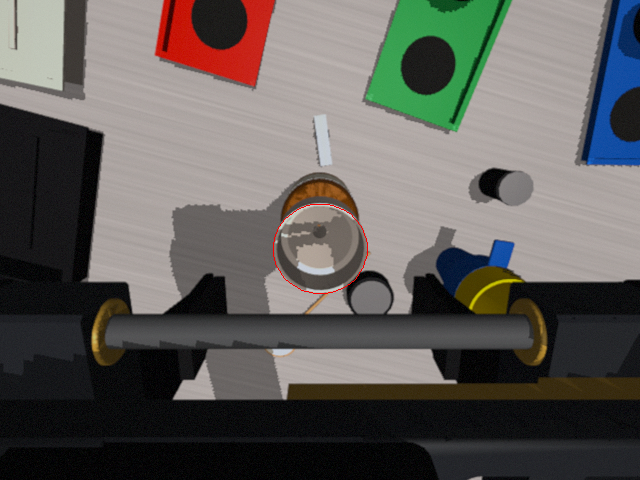

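>>> step_arm:
  series:
    - {"ax":0,"ay":0,"az":-3,"x":-0.004,"y":-0.02,"z":0,"claw":100}
    - {"ax":0,"ay":0,"az":-6,"x":-0.01,"y":-0.055,"z":0,"claw":100}
    - {"ax":0,"ay":0,"az":-10,"x":-0.017,"y":-0.095,"z":0,"claw":100}
    - {"ax":0,"ay":0,"az":-14,"x":-0.024,"y":-0.135,"z":-0.01,"claw":100}
    - {"ax":0,"ay":0,"az":-15.5,"x":-0.028,"y":-0.16,"z":-0.025,"claw":100}
    - {"ax":0,"ay":0,"az":-15.5,"x":-0.0285,"y":-0.1645,"z":-0.04,"claw":100}
    - {"ax":0,"ay":0,"az":-15.5,"x":-0.0285,"y":-0.1645,"z":-0.04,"claw":100}
    - {"ax":0,"ay":0,"az":-15.5,"x":-0.0285,"y":-0.1645,"z":-0.04,"claw":100}
    - {"ax":0,"ay":0,"az":-15.5,"x":-0.0285,"y":-0.1645,"z":-0.04,"claw":100}

```text
time_s: 11.15
tool_pos: [0.4405, 0.0228, 0.2099]
tool_rot: [-180.0, -0.0, -0.4]
force: [0.5, 0.5, -1.1]
grip_width: 0.087
```

```bash
python3 - <<'E'
from wl import *
look('w6',[((.4415,.0226,.127),.031)])
E
```

```text
[0.4405 0.0228 0.2099] [-1.7998e+02 -2.0000e-02 -4.0000e-01] [ 42.2  -7.  -44.7 111.3  -5.1  73.7 -91.2] [ 0.49  0.5  -1.11] 0.087 11.15
```

View pics/w6o.png

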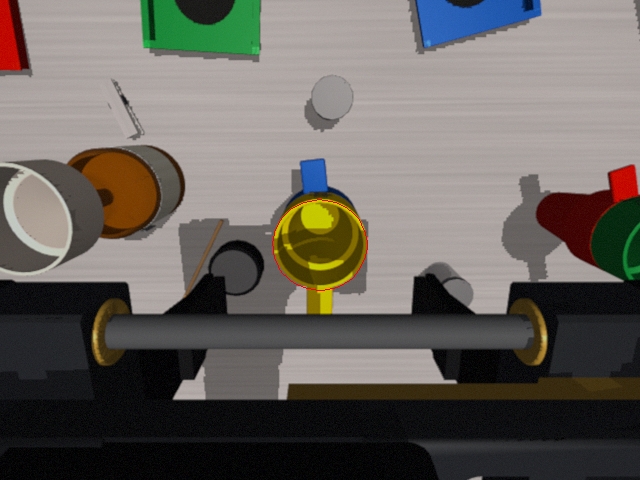

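>>> step_arm:
  series:
    - {"ax":0,"ay":0,"az":0,"x":0.0005,"y":0,"z":-0.02,"claw":100}
    - {"ax":0,"ay":0,"az":0,"x":0.0005,"y":0,"z":-0.05,"claw":100}
    - {"ax":0,"ay":0,"az":0,"x":0.0005,"y":0,"z":-0.075,"claw":100}
    - {"ax":0,"ay":0,"az":0,"x":0.0005,"y":0,"z":-0.095,"claw":100}
    - {"ax":0,"ay":0,"az":0,"x":0.0005,"y":0,"z":-0.102,"claw":100}
    - {"ax":0,"ay":0,"az":0,"x":0.0005,"y":0,"z":-0.102,"claw":100}
    - {"ax":0,"ay":0,"az":0,"x":0.0005,"y":0,"z":-0.102,"claw":60}
    - {"ax":0,"ay":0,"az":0,"x":0.0005,"y":0,"z":-0.102,"claw":60}
    - {"ax":0,"ay":0,"az":0,"x":0.0005,"y":0,"z":-0.102,"claw":60}
    - {"ax":0,"ay":0,"az":0,"x":0.0005,"y":0,"z":-0.102,"claw":60}
    - {"ax":0,"ay":0,"az":0,"x":0.0005,"y":0,"z":-0.102,"claw":60}
    - {"ax":0,"ay":0,"az":0,"x":0.0005,"y":0,"z":-0.102,"claw":40}

```text
time_s: 12.4
tool_pos: [0.4412, 0.0217, 0.1081]
tool_rot: [180.0, -0.1, -0.5]
force: [-0.1, -0.1, 3.4]
grip_width: 0.0619
```

>>> step_arm:
  series:
    - {"ax":0,"ay":0,"az":0,"x":0,"y":0,"z":0.003,"claw":40}
    - {"ax":0,"ay":0,"az":0,"x":0,"y":0,"z":0.01,"claw":40}
    - {"ax":0,"ay":0,"az":0,"x":0,"y":0,"z":0.02,"claw":40}
    - {"ax":0,"ay":0,"az":0,"x":0,"y":0,"z":0.033,"claw":40}
    - {"ax":0,"ay":0,"az":0,"x":0,"y":0,"z":0.05,"claw":40}
    - {"ax":0,"ay":0,"az":0,"x":0,"y":0,"z":0.068,"claw":40}
    - {"ax":0,"ay":0,"az":0,"x":0,"y":0,"z":0.09,"claw":40}
    - {"ax":0,"ay":0,"az":0,"x":0,"y":0,"z":0.11,"claw":40}
    - {"ax":0,"ay":0,"az":0,"x":0,"y":0,"z":0.125,"claw":40}
    - {"ax":0,"ay":0,"az":0,"x":0,"y":0,"z":0.13,"claw":40}
    - {"ax":0,"ay":0,"az":0,"x":0,"y":0,"z":0.13,"claw":40}

```text
time_s: 13.5
tool_pos: [0.4411, 0.0218, 0.2386]
tool_rot: [180.0, -0.1, -0.5]
force: [-0.5, -0.1, -1.1]
grip_width: 0.062
```

```bash
python3 - <<'E'
from wl import *
look('w7',[((.4415,.0226,.095),.031)])
E
```

```text
[0.4411 0.0218 0.2386] [ 1.7996e+02 -1.1000e-01 -5.1000e-01] [ 42.7  -8.3 -44.2 108.9  -5.9  77.  -90.4] [-0.55 -0.07 -1.09] 0.062 13.5
```

View pics/w7o.png

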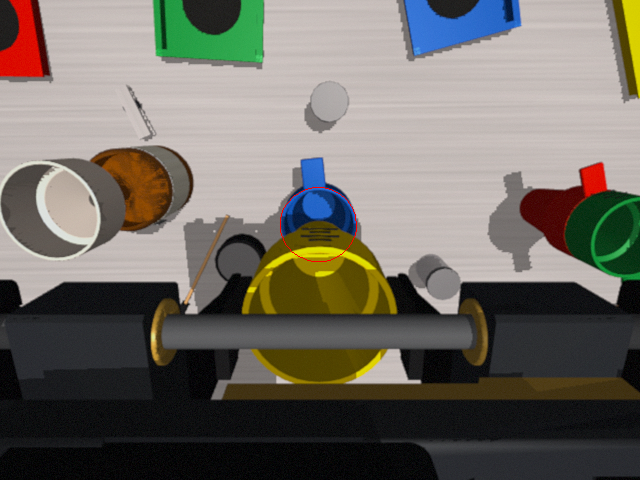

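>>> step_arm:
  series:
    - {"ax":0,"ay":0,"az":0,"x":0.007,"y":-0.013,"z":0,"claw":40}
    - {"ax":0,"ay":0,"az":1,"x":0.02,"y":-0.039,"z":0,"claw":40}
    - {"ax":0,"ay":0,"az":3,"x":0.037,"y":-0.073,"z":0,"claw":40}
    - {"ax":0,"ay":0,"az":6,"x":0.055,"y":-0.109,"z":0,"claw":40}
    - {"ax":0,"ay":0,"az":9,"x":0.074,"y":-0.146,"z":0,"claw":40}
    - {"ax":0,"ay":0,"az":12,"x":0.093,"y":-0.183,"z":0,"claw":40}
    - {"ax":0,"ay":0,"az":15,"x":0.112,"y":-0.22,"z":0,"claw":40}
    - {"ax":0,"ay":0,"az":18,"x":0.13,"y":-0.257,"z":0,"claw":40}
    - {"ax":0,"ay":0,"az":20,"x":0.146,"y":-0.29,"z":0,"claw":40}
    - {"ax":0,"ay":0,"az":22,"x":0.159,"y":-0.315,"z":0,"claw":40}
    - {"ax":0,"ay":0,"az":22,"x":0.1665,"y":-0.3293,"z":0,"claw":40}
    - {"ax":0,"ay":0,"az":22,"x":0.1665,"y":-0.3293,"z":0,"claw":40}

```text
time_s: 14.75
tool_pos: [0.6063, -0.3119, 0.2343]
tool_rot: [-179.9, 0.2, 21.2]
force: [-0.3, -0.8, -0.5]
grip_width: 0.0619
```

>>> step_arm:
  series:
    - {"ax":0,"ay":0,"az":0,"x":0,"y":0,"z":0,"claw":40}
    - {"ax":0,"ay":0,"az":0,"x":0,"y":0,"z":-0.01,"claw":40}
    - {"ax":0,"ay":0,"az":0,"x":0,"y":0,"z":-0.03,"claw":40}
    - {"ax":0,"ay":0,"az":0,"x":0,"y":0,"z":-0.055,"claw":40}
    - {"ax":0,"ay":0,"az":0,"x":0,"y":0,"z":-0.075,"claw":40}
    - {"ax":0,"ay":0,"az":0,"x":0,"y":0,"z":-0.09,"claw":40}
    - {"ax":0,"ay":0,"az":0,"x":0,"y":0,"z":-0.1,"claw":40}
    - {"ax":0,"ay":0,"az":0,"x":0,"y":0,"z":-0.1,"claw":40}
    - {"ax":0,"ay":0,"az":0,"x":0,"y":0,"z":-0.1,"claw":40}

```text
time_s: 15.65
tool_pos: [0.6076, -0.3076, 0.1383]
tool_rot: [180.0, -0.0, 21.5]
force: [-0.2, 0.0, -0.9]
grip_width: 0.0617
```

```bash
python3 - <<'E'
from wl import *
look('w8',[((.6079,-.3078,.003),.027)])
i=vision.read_camera('top'); cv2.imwrite('pics/t8.png',i[:,:,::-1])
i=vision.read_camera('scene'); cv2.imwrite('pics/s8.png',i[:,:,::-1])
crop('pics/s8.png','pics/s8c.png',60,180,160,120,5)
E
```

```text
[ 0.6076 -0.3076  0.1383] [ 1.7995e+02 -4.0000e-02  2.1500e+01] [ 49.   28.9 -33.4  83.9  16.2  72.1 -54.7] [-0.23  0.02 -0.85] 0.0617 15.65
```

View pics/w8o.png

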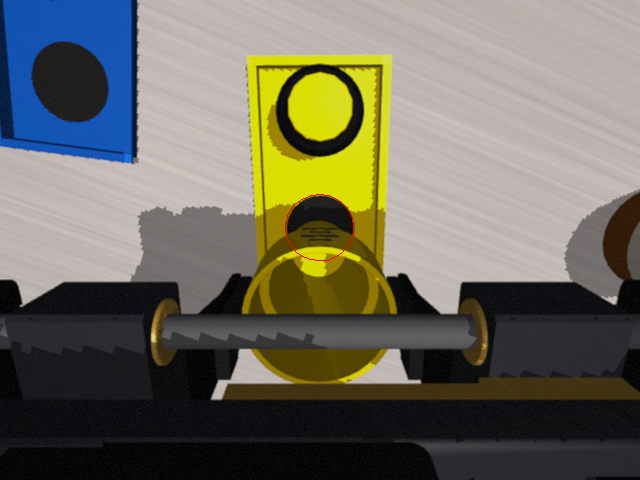

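View pics/s8c.png

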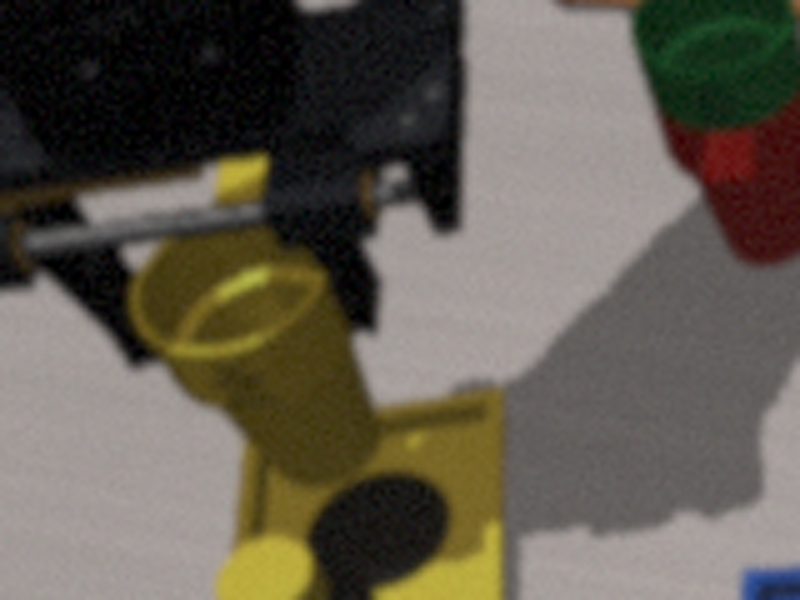

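>>> step_arm:
  series:
    - {"ax":0,"ay":0,"az":0,"x":0,"y":0,"z":-0.012,"claw":40}
    - {"ax":0,"ay":0,"az":0,"x":0,"y":0,"z":-0.03,"claw":40}
    - {"ax":0,"ay":0,"az":0,"x":0,"y":0,"z":-0.045,"claw":40}
    - {"ax":0,"ay":0,"az":0,"x":0,"y":0,"z":-0.053,"claw":40}
    - {"ax":0,"ay":0,"az":0,"x":0,"y":0,"z":-0.056,"claw":40}
    - {"ax":0,"ay":0,"az":0,"x":0,"y":0,"z":-0.0575,"claw":40}
    - {"ax":0,"ay":0,"az":0,"x":0,"y":0,"z":-0.0585,"claw":40}
    - {"ax":0,"ay":0,"az":0,"x":0,"y":0,"z":-0.0592,"claw":40}
    - {"ax":0,"ay":0,"az":0,"x":0,"y":0,"z":-0.0592,"claw":40}

```text
time_s: 16.7
tool_pos: [0.6077, -0.3077, 0.0792]
tool_rot: [179.9, -0.1, 21.5]
force: [0.3, 0.7, 0.3]
grip_width: 0.0617
```

>>> step_arm:
  series:
    - {"ax":0,"ay":0,"az":0,"x":0,"y":0,"z":-0.0008,"claw":40}
    - {"ax":0,"ay":0,"az":0,"x":0,"y":0,"z":-0.0008,"claw":40}
    - {"ax":0,"ay":0,"az":0,"x":0,"y":0,"z":-0.0008,"claw":40}

```text
time_s: 17.0
tool_pos: [0.6078, -0.3077, 0.0792]
tool_rot: [179.9, -0.1, 21.5]
force: [-0.9, 0.7, 5.2]
grip_width: 0.0619
```

Contact (5 N). Release and rise.

>>> step_arm:
  series:
    - {"ax":0,"ay":0,"az":0,"x":0,"y":0,"z":0,"claw":75}
    - {"ax":0,"ay":0,"az":0,"x":0,"y":0,"z":0,"claw":85}
    - {"ax":0,"ay":0,"az":0,"x":0,"y":0,"z":0,"claw":95}
    - {"ax":0,"ay":0,"az":0,"x":0,"y":0,"z":0,"claw":95}
    - {"ax":0,"ay":0,"az":0,"x":0,"y":0,"z":0,"claw":95}
    - {"ax":0,"ay":0,"az":0,"x":0,"y":0,"z":0.01,"claw":95}
    - {"ax":0,"ay":0,"az":0,"x":0,"y":0,"z":0.03,"claw":95}
    - {"ax":0,"ay":0,"az":0,"x":0,"y":0,"z":0.06,"claw":100}
    - {"ax":0,"ay":0,"az":0,"x":0,"y":0,"z":0.095,"claw":100}
    - {"ax":0,"ay":0,"az":0,"x":0,"y":0,"z":0.12,"claw":100}
    - {"ax":0,"ay":0,"az":0,"x":0,"y":0,"z":0.13,"claw":100}
    - {"ax":0,"ay":0,"az":0,"x":0,"y":0,"z":0.13,"claw":100}

```text
time_s: 18.2
tool_pos: [0.6081, -0.3078, 0.2096]
tool_rot: [179.8, -0.1, 21.5]
force: [0.6, 0.9, -0.1]
grip_width: 0.0869
```

```bash
python3 - <<'E'
from wl import *
look('w9',[((.6079,-.3078,.098),.031)])
E
```

```text
[ 0.6081 -0.3078  0.2096] [ 1.7985e+02 -1.2000e-01  2.1490e+01] [ 49.2  26.2 -34.2  79.   14.7  79.  -53.5] [ 0.61  0.9  -0.12] 0.0869 18.2
```

View pics/w9o.png

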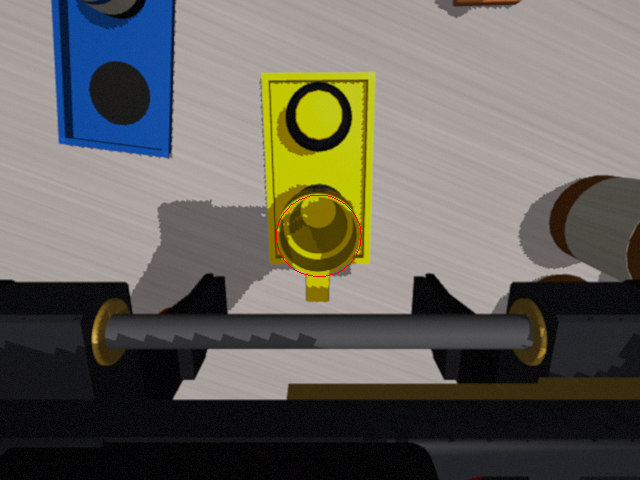

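>>> step_arm:
  series:
    - {"ax":0,"ay":0,"az":-1,"x":-0.02,"y":0.012,"z":0,"claw":100}
    - {"ax":0,"ay":0,"az":-3,"x":-0.055,"y":0.032,"z":0,"claw":100}
    - {"ax":0,"ay":0,"az":-5,"x":-0.095,"y":0.055,"z":0,"claw":100}
    - {"ax":0,"ay":0,"az":-6.5,"x":-0.135,"y":0.079,"z":0,"claw":100}
    - {"ax":0,"ay":0,"az":-6.5,"x":-0.16,"y":0.093,"z":0,"claw":100}
    - {"ax":0,"ay":0,"az":-6.5,"x":-0.1706,"y":0.0994,"z":0,"claw":100}
    - {"ax":0,"ay":0,"az":-6.5,"x":-0.1706,"y":0.0994,"z":0,"claw":100}
    - {"ax":0,"ay":0,"az":-6.5,"x":-0.1706,"y":0.0994,"z":0,"claw":100}
    - {"ax":0,"ay":0,"az":-6.5,"x":-0.1706,"y":0.0994,"z":0,"claw":100}

```text
time_s: 19.15
tool_pos: [0.437, -0.2085, 0.207]
tool_rot: [-179.9, -0.0, 15.0]
force: [-0.1, -0.0, -0.3]
grip_width: 0.0869
```

```bash
python3 - <<'E'
from wl import *
look('w10',[((.4373,-.2084,.127),.031)])
E
```

```text
[ 0.437  -0.2085  0.207 ] [-179.94   -0.     14.98] [ 58.8   0.3 -36.1 106.7   0.2  73.1 -52.4] [-0.15 -0.04 -0.26] 0.0869 19.15
```

View pics/w10o.png

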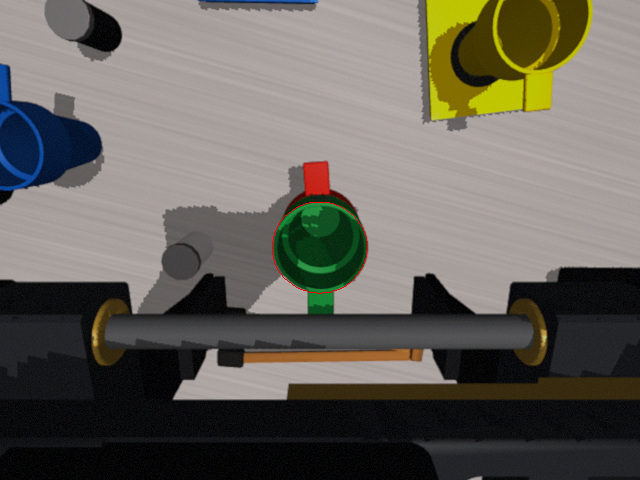

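>>> step_arm:
  series:
    - {"ax":0,"ay":0,"az":0,"x":0.0003,"y":0,"z":-0.02,"claw":100}
    - {"ax":0,"ay":0,"az":0,"x":0.0003,"y":0,"z":-0.05,"claw":100}
    - {"ax":0,"ay":0,"az":0,"x":0.0003,"y":0,"z":-0.075,"claw":100}
    - {"ax":0,"ay":0,"az":0,"x":0.0003,"y":0,"z":-0.094,"claw":100}
    - {"ax":0,"ay":0,"az":0,"x":0.0003,"y":0,"z":-0.1,"claw":100}
    - {"ax":0,"ay":0,"az":0,"x":0.0003,"y":0,"z":-0.1,"claw":100}
    - {"ax":0,"ay":0,"az":0,"x":0.0003,"y":0,"z":-0.1,"claw":60}
    - {"ax":0,"ay":0,"az":0,"x":0.0003,"y":0,"z":-0.1,"claw":60}
    - {"ax":0,"ay":0,"az":0,"x":0.0003,"y":0,"z":-0.1,"claw":60}
    - {"ax":0,"ay":0,"az":0,"x":0.0003,"y":0,"z":-0.1,"claw":60}
    - {"ax":0,"ay":0,"az":0,"x":0.0003,"y":0,"z":-0.1,"claw":60}
    - {"ax":0,"ay":0,"az":0,"x":0.0003,"y":0,"z":-0.1,"claw":40}

```text
time_s: 20.4
tool_pos: [0.4373, -0.2085, 0.1082]
tool_rot: [179.9, -0.0, 15.0]
force: [-0.4, 0.0, 2.7]
grip_width: 0.0621
```

>>> step_arm:
  series:
    - {"ax":0,"ay":0,"az":0,"x":0,"y":0,"z":0.003,"claw":40}
    - {"ax":0,"ay":0,"az":0,"x":0,"y":0,"z":0.01,"claw":40}
    - {"ax":0,"ay":0,"az":0,"x":0,"y":0,"z":0.02,"claw":40}
    - {"ax":0,"ay":0,"az":0,"x":0,"y":0,"z":0.033,"claw":40}
    - {"ax":0,"ay":0,"az":0,"x":0,"y":0,"z":0.05,"claw":40}
    - {"ax":0,"ay":0,"az":0,"x":0,"y":0,"z":0.068,"claw":40}
    - {"ax":0,"ay":0,"az":0,"x":0,"y":0,"z":0.09,"claw":40}
    - {"ax":0,"ay":0,"az":0,"x":0,"y":0,"z":0.11,"claw":40}
    - {"ax":0,"ay":0,"az":0,"x":0,"y":0,"z":0.125,"claw":40}
    - {"ax":0,"ay":0,"az":0,"x":0,"y":0,"z":0.13,"claw":40}
    - {"ax":0,"ay":0,"az":0,"x":0,"y":0,"z":0.13,"claw":40}

```text
time_s: 21.5
tool_pos: [0.4373, -0.2084, 0.2387]
tool_rot: [179.9, -0.1, 15.0]
force: [-0.7, -1.1, -0.8]
grip_width: 0.062
```

```bash
python3 - <<'E'
from wl import *
look('w11',[((.4373,-.2084,.095),.031)])
E
```

```text
[ 0.4373 -0.2084  0.2387] [ 1.799e+02 -7.000e-02  1.499e+01] [ 59.1  -1.  -36.  104.1  -0.6  76.6 -51.8] [-0.73 -1.12 -0.76] 0.062 21.5
```

View pics/w11o.png

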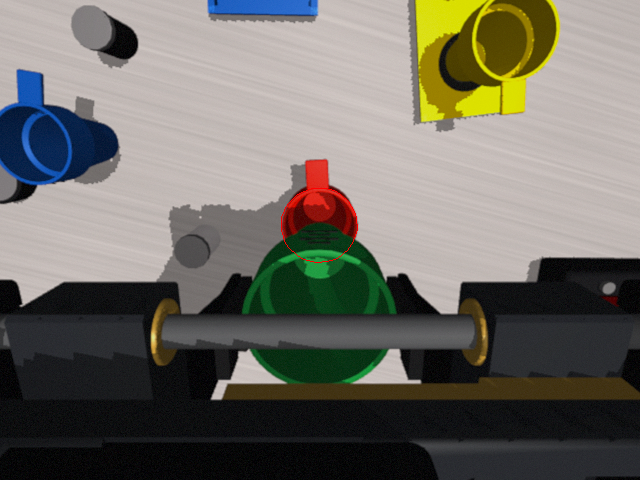

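>>> step_arm:
  series:
    - {"ax":0,"ay":0,"az":0,"x":0.008,"y":0.013,"z":0,"claw":40}
    - {"ax":0,"ay":0,"az":-1,"x":0.023,"y":0.039,"z":0,"claw":40}
    - {"ax":0,"ay":0,"az":-3,"x":0.043,"y":0.073,"z":0,"claw":40}
    - {"ax":0,"ay":0,"az":-5,"x":0.064,"y":0.109,"z":0,"claw":40}
    - {"ax":0,"ay":0,"az":-8,"x":0.086,"y":0.146,"z":0,"claw":40}
    - {"ax":0,"ay":0,"az":-11,"x":0.108,"y":0.183,"z":0,"claw":40}
    - {"ax":0,"ay":0,"az":-13,"x":0.13,"y":0.22,"z":0,"claw":40}
    - {"ax":0,"ay":0,"az":-16,"x":0.151,"y":0.257,"z":0,"claw":40}
    - {"ax":0,"ay":0,"az":-18,"x":0.17,"y":0.289,"z":0,"claw":40}
    - {"ax":0,"ay":0,"az":-18.5,"x":0.185,"y":0.314,"z":0,"claw":40}
    - {"ax":0,"ay":0,"az":-18.5,"x":0.1932,"y":0.3275,"z":0,"claw":40}
    - {"ax":0,"ay":0,"az":-18.5,"x":0.1932,"y":0.3275,"z":0,"claw":40}

```text
time_s: 22.75
tool_pos: [0.6295, 0.1226, 0.2359]
tool_rot: [-179.9, 0.2, -3.2]
force: [-0.8, 0.9, 0.5]
grip_width: 0.0618
```

>>> step_arm:
  series:
    - {"ax":0,"ay":0,"az":0,"x":0,"y":0,"z":0,"claw":40}
    - {"ax":0,"ay":0,"az":0,"x":0,"y":0,"z":-0.01,"claw":40}
    - {"ax":0,"ay":0,"az":0,"x":0,"y":0,"z":-0.03,"claw":40}
    - {"ax":0,"ay":0,"az":0,"x":0,"y":0,"z":-0.055,"claw":40}
    - {"ax":0,"ay":0,"az":0,"x":0,"y":0,"z":-0.075,"claw":40}
    - {"ax":0,"ay":0,"az":0,"x":0,"y":0,"z":-0.09,"claw":40}
    - {"ax":0,"ay":0,"az":0,"x":0,"y":0,"z":-0.1,"claw":40}
    - {"ax":0,"ay":0,"az":0,"x":0,"y":0,"z":-0.1,"claw":40}
    - {"ax":0,"ay":0,"az":0,"x":0,"y":0,"z":-0.1,"claw":40}

```text
time_s: 23.65
tool_pos: [0.6305, 0.1192, 0.1382]
tool_rot: [-180.0, -0.0, -3.5]
force: [0.4, 0.3, 0.2]
grip_width: 0.062
```

```bash
python3 - <<'E'
from wl import *
look('w12',[((.6305,.1191,.003),.027)])
E
```

```text
[0.6305 0.1192 0.1382] [-1.7999e+02 -5.0000e-02 -3.5300e+00] [  22.4   27.7  -46.7   89.7   20.9   71.6 -121.2] [0.43 0.34 0.17] 0.062 23.65
```

View pics/w12o.png

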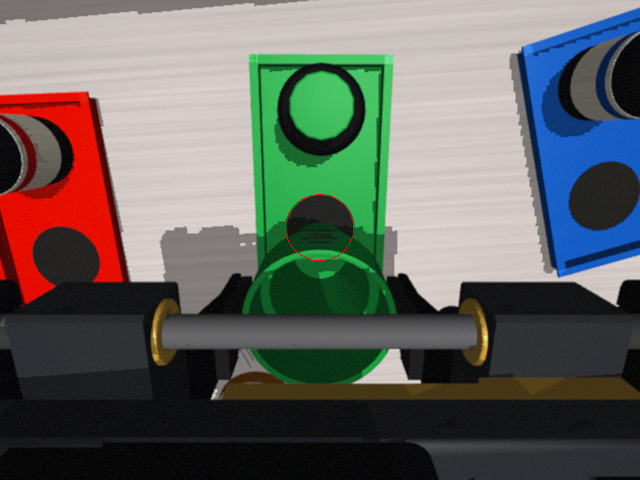

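>>> step_arm:
  series:
    - {"ax":0,"ay":0,"az":0,"x":0,"y":0,"z":-0.012,"claw":40}
    - {"ax":0,"ay":0,"az":0,"x":0,"y":0,"z":-0.03,"claw":40}
    - {"ax":0,"ay":0,"az":0,"x":0,"y":0,"z":-0.045,"claw":40}
    - {"ax":0,"ay":0,"az":0,"x":0,"y":0,"z":-0.053,"claw":40}
    - {"ax":0,"ay":0,"az":0,"x":0,"y":0,"z":-0.056,"claw":40}
    - {"ax":0,"ay":0,"az":0,"x":0,"y":0,"z":-0.0575,"claw":40}
    - {"ax":0,"ay":0,"az":0,"x":0,"y":0,"z":-0.0585,"claw":40}
    - {"ax":0,"ay":0,"az":0,"x":0,"y":0,"z":-0.0592,"claw":40}
    - {"ax":0,"ay":0,"az":0,"x":0,"y":0,"z":-0.0597,"claw":40}
    - {"ax":0,"ay":0,"az":0,"x":0,"y":0,"z":-0.0597,"claw":40}
    - {"ax":0,"ay":0,"az":0,"x":0,"y":0,"z":-0.0597,"claw":40}

```text
time_s: 24.8
tool_pos: [0.6307, 0.1196, 0.0792]
tool_rot: [-180.0, -0.1, -3.5]
force: [-1.9, -0.5, 5.2]
grip_width: 0.0619
```

>>> step_arm:
  series:
    - {"ax":0,"ay":0,"az":0,"x":0,"y":0,"z":0,"claw":75}
    - {"ax":0,"ay":0,"az":0,"x":0,"y":0,"z":0,"claw":85}
    - {"ax":0,"ay":0,"az":0,"x":0,"y":0,"z":0,"claw":95}
    - {"ax":0,"ay":0,"az":0,"x":0,"y":0,"z":0,"claw":95}
    - {"ax":0,"ay":0,"az":0,"x":0,"y":0,"z":0,"claw":95}
    - {"ax":0,"ay":0,"az":0,"x":0,"y":0,"z":0.01,"claw":95}
    - {"ax":0,"ay":0,"az":0,"x":0,"y":0,"z":0.03,"claw":95}
    - {"ax":0,"ay":0,"az":0,"x":0,"y":0,"z":0.06,"claw":100}
    - {"ax":0,"ay":0,"az":0,"x":0,"y":0,"z":0.095,"claw":100}
    - {"ax":0,"ay":0,"az":0,"x":0,"y":0,"z":0.12,"claw":100}
    - {"ax":0,"ay":0,"az":0,"x":0,"y":0,"z":0.13,"claw":100}
    - {"ax":0,"ay":0,"az":0,"x":0,"y":0,"z":0.13,"claw":100}

```text
time_s: 26.0
tool_pos: [0.6309, 0.1197, 0.2097]
tool_rot: [-180.0, -0.2, -3.5]
force: [0.3, -0.2, -0.6]
grip_width: 0.0868
```

```bash
python3 - <<'E'
from wl import *
look('w13',[((.6305,.1191,.098),.031)])
i=vision.read_camera('top'); cv2.imwrite('pics/t13.png',i[:,:,::-1])
E
```

```text
[0.6309 0.1197 0.2097] [-179.98   -0.18   -3.51] [  23.1   24.7  -48.1   84.9   18.5   78.5 -119.5] [ 0.25 -0.16 -0.6 ] 0.0868 26.0
```

View pics/w13o.png

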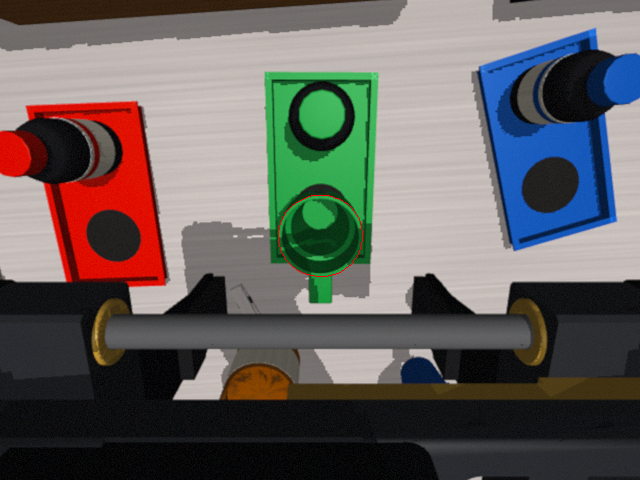

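View pics/t13.png

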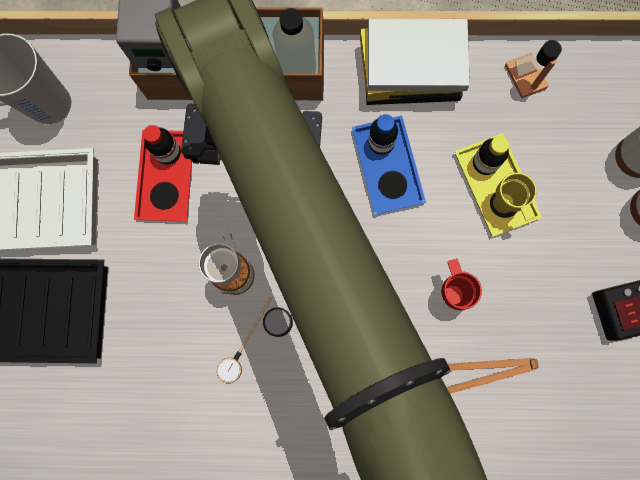

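>>> step_arm:
  series:
    - {"ax":0,"ay":0,"az":1,"x":-0.02,"y":-0.01,"z":0,"claw":100}
    - {"ax":0,"ay":0,"az":3,"x":-0.055,"y":-0.028,"z":0,"claw":100}
    - {"ax":0,"ay":0,"az":5,"x":-0.095,"y":-0.049,"z":0,"claw":100}
    - {"ax":0,"ay":0,"az":7,"x":-0.135,"y":-0.069,"z":0,"claw":100}
    - {"ax":0,"ay":0,"az":8.5,"x":-0.17,"y":-0.087,"z":-0.01,"claw":100}
    - {"ax":0,"ay":0,"az":8.5,"x":-0.1895,"y":-0.097,"z":-0.02,"claw":100}
    - {"ax":0,"ay":0,"az":8.5,"x":-0.1895,"y":-0.097,"z":-0.02,"claw":100}
    - {"ax":0,"ay":0,"az":8.5,"x":-0.1895,"y":-0.097,"z":-0.02,"claw":100}
    - {"ax":0,"ay":0,"az":8.5,"x":-0.1895,"y":-0.097,"z":-0.02,"claw":100}

```text
time_s: 27.0
tool_pos: [0.4413, 0.023, 0.1879]
tool_rot: [-179.9, -0.0, 5.0]
force: [0.1, 0.5, 0.1]
grip_width: 0.0871
```

```bash
python3 - <<'E'
from wl import *
look('w14',[((.4415,.0226,.095),.031)])
crop('pics/w14o.png','pics/w14c.png',240,150,160,120,5)
E
```

```text
[0.4413 0.023  0.1879] [-1.7994e+02 -2.0000e-02  5.0400e+00] [ 46.9  -5.9 -49.7 112.9  -4.8  71.  -86. ] [0.08 0.46 0.05] 0.0871 27.0
```

View pics/w14c.png

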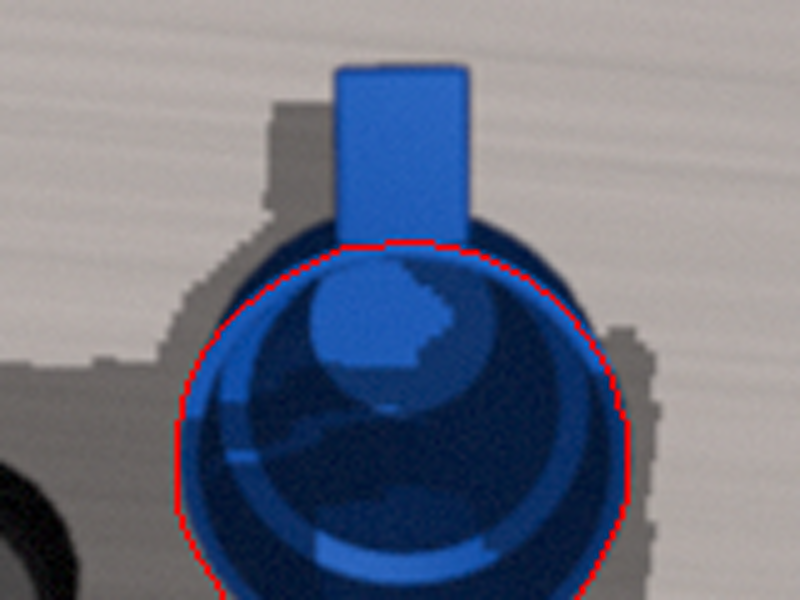

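>>> step_arm:
  series:
    - {"ax":0,"ay":0,"az":0,"x":0,"y":0,"z":-0.02,"claw":100}
    - {"ax":0,"ay":0,"az":0,"x":0,"y":0,"z":-0.055,"claw":100}
    - {"ax":0,"ay":0,"az":0,"x":0,"y":0,"z":-0.085,"claw":100}
    - {"ax":0,"ay":0,"az":0,"x":0,"y":0,"z":-0.106,"claw":100}
    - {"ax":0,"ay":0,"az":0,"x":0,"y":0,"z":-0.113,"claw":100}
    - {"ax":0,"ay":0,"az":0,"x":0,"y":0,"z":-0.113,"claw":100}
    - {"ax":0,"ay":0,"az":0,"x":0,"y":0,"z":-0.113,"claw":60}
    - {"ax":0,"ay":0,"az":0,"x":0,"y":0,"z":-0.113,"claw":60}
    - {"ax":0,"ay":0,"az":0,"x":0,"y":0,"z":-0.113,"claw":60}
    - {"ax":0,"ay":0,"az":0,"x":0,"y":0,"z":-0.113,"claw":60}
    - {"ax":0,"ay":0,"az":0,"x":0,"y":0,"z":-0.113,"claw":60}
    - {"ax":0,"ay":0,"az":0,"x":0,"y":0,"z":-0.113,"claw":40}

```text
time_s: 28.25
tool_pos: [0.4411, 0.0221, 0.0755]
tool_rot: [180.0, -0.1, 5.0]
force: [-1.2, -0.6, 4.6]
grip_width: 0.0619
```

>>> step_arm:
  series:
    - {"ax":0,"ay":0,"az":0,"x":0,"y":0,"z":0.005,"claw":40}
    - {"ax":0,"ay":0,"az":0,"x":0,"y":0,"z":0.015,"claw":40}
    - {"ax":0,"ay":0,"az":0,"x":0,"y":0,"z":0.03,"claw":40}
    - {"ax":0,"ay":0,"az":0,"x":0,"y":0,"z":0.05,"claw":40}
    - {"ax":0,"ay":0,"az":0,"x":0,"y":0,"z":0.075,"claw":40}
    - {"ax":0,"ay":0,"az":0,"x":0,"y":0,"z":0.1,"claw":40}
    - {"ax":0,"ay":0,"az":0,"x":0,"y":0,"z":0.125,"claw":40}
    - {"ax":0,"ay":0,"az":0,"x":0,"y":0,"z":0.145,"claw":40}
    - {"ax":0,"ay":0,"az":0,"x":0,"y":0,"z":0.155,"claw":40}
    - {"ax":0,"ay":0,"az":0,"x":0,"y":0,"z":0.16,"claw":40}
    - {"ax":0,"ay":0,"az":0,"x":0,"y":0,"z":0.16,"claw":40}

```text
time_s: 29.35
tool_pos: [0.4405, 0.0223, 0.2349]
tool_rot: [180.0, -0.0, 5.0]
force: [-0.2, -0.5, -1.4]
grip_width: 0.0617
```

>>> step_arm:
  series:
    - {"ax":0,"ay":0,"az":-1,"x":0.01,"y":-0.006,"z":0,"claw":40}
    - {"ax":0,"ay":0,"az":-3,"x":0.028,"y":-0.017,"z":0,"claw":40}
    - {"ax":0,"ay":0,"az":-6,"x":0.052,"y":-0.032,"z":0,"claw":40}
    - {"ax":0,"ay":0,"az":-10,"x":0.08,"y":-0.05,"z":0,"claw":40}
    - {"ax":0,"ay":0,"az":-14,"x":0.11,"y":-0.068,"z":0,"claw":40}
    - {"ax":0,"ay":0,"az":-17,"x":0.138,"y":-0.085,"z":0,"claw":40}
    - {"ax":0,"ay":0,"az":-20,"x":0.165,"y":-0.102,"z":0,"claw":40}
    - {"ax":0,"ay":0,"az":-21,"x":0.187,"y":-0.115,"z":0,"claw":40}
    - {"ax":0,"ay":0,"az":-21,"x":0.2011,"y":-0.1238,"z":0,"claw":40}
    - {"ax":0,"ay":0,"az":-21,"x":0.2011,"y":-0.1238,"z":0,"claw":40}
    - {"ax":0,"ay":0,"az":-21,"x":0.2011,"y":-0.1238,"z":0,"claw":40}

```text
time_s: 30.45
tool_pos: [0.6408, -0.1007, 0.2332]
tool_rot: [-180.0, 0.2, -16.0]
force: [0.3, 0.0, -1.5]
grip_width: 0.0618
```

>>> step_arm:
  series:
    - {"ax":0,"ay":0,"az":0,"x":0,"y":0,"z":0,"claw":40}
    - {"ax":0,"ay":0,"az":0,"x":0,"y":0,"z":-0.01,"claw":40}
    - {"ax":0,"ay":0,"az":0,"x":0,"y":0,"z":-0.03,"claw":40}
    - {"ax":0,"ay":0,"az":0,"x":0,"y":0,"z":-0.055,"claw":40}
    - {"ax":0,"ay":0,"az":0,"x":0,"y":0,"z":-0.075,"claw":40}
    - {"ax":0,"ay":0,"az":0,"x":0,"y":0,"z":-0.09,"claw":40}
    - {"ax":0,"ay":0,"az":0,"x":0,"y":0,"z":-0.097,"claw":40}
    - {"ax":0,"ay":0,"az":0,"x":0,"y":0,"z":-0.097,"claw":40}
    - {"ax":0,"ay":0,"az":0,"x":0,"y":0,"z":-0.097,"claw":40}

```text
time_s: 31.35
tool_pos: [0.6422, -0.1014, 0.1387]
tool_rot: [-180.0, -0.1, -16.0]
force: [-0.2, 0.4, 0.4]
grip_width: 0.062
```

```bash
python3 - <<'E'
from wl import *
look('w15',[((.6423,-.1016,.003),.027)])
E
```

```text
[ 0.6422 -0.1014  0.1387] [-1.7999e+02 -7.0000e-02 -1.6010e+01] [  40.1   28.   -44.4   88.5   20.2   71.8 -113.3] [-0.16  0.4   0.44] 0.062 31.35
```

View pics/w15o.png

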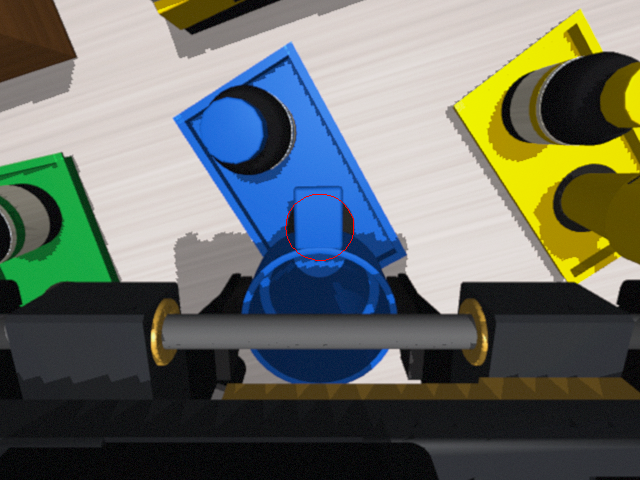

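>>> step_arm:
  series:
    - {"ax":0,"ay":0,"az":0,"x":0,"y":0,"z":-0.012,"claw":40}
    - {"ax":0,"ay":0,"az":0,"x":0,"y":0,"z":-0.03,"claw":40}
    - {"ax":0,"ay":0,"az":0,"x":0,"y":0,"z":-0.045,"claw":40}
    - {"ax":0,"ay":0,"az":0,"x":0,"y":0,"z":-0.053,"claw":40}
    - {"ax":0,"ay":0,"az":0,"x":0,"y":0,"z":-0.056,"claw":40}
    - {"ax":0,"ay":0,"az":0,"x":0,"y":0,"z":-0.058,"claw":40}
    - {"ax":0,"ay":0,"az":0,"x":0,"y":0,"z":-0.059,"claw":40}
    - {"ax":0,"ay":0,"az":0,"x":0,"y":0,"z":-0.0598,"claw":40}
    - {"ax":0,"ay":0,"az":0,"x":0,"y":0,"z":-0.0606,"claw":40}
    - {"ax":0,"ay":0,"az":0,"x":0,"y":0,"z":-0.0606,"claw":40}
    - {"ax":0,"ay":0,"az":0,"x":0,"y":0,"z":-0.0606,"claw":40}

```text
time_s: 32.5
tool_pos: [0.6422, -0.1015, 0.0786]
tool_rot: [180.0, -0.1, -16.0]
force: [-1.6, 0.1, 5.4]
grip_width: 0.0618
```

>>> step_arm:
  series:
    - {"ax":0,"ay":0,"az":0,"x":0,"y":0,"z":0,"claw":75}
    - {"ax":0,"ay":0,"az":0,"x":0,"y":0,"z":0,"claw":85}
    - {"ax":0,"ay":0,"az":0,"x":0,"y":0,"z":0,"claw":95}
    - {"ax":0,"ay":0,"az":0,"x":0,"y":0,"z":0,"claw":95}
    - {"ax":0,"ay":0,"az":0,"x":0,"y":0,"z":0,"claw":95}
    - {"ax":0,"ay":0,"az":0,"x":0,"y":0,"z":0.01,"claw":95}
    - {"ax":0,"ay":0,"az":0,"x":0,"y":0,"z":0.03,"claw":95}
    - {"ax":0,"ay":0,"az":0,"x":0,"y":0,"z":0.06,"claw":100}
    - {"ax":0,"ay":0,"az":0,"x":0,"y":0,"z":0.095,"claw":100}
    - {"ax":0,"ay":0,"az":0,"x":0,"y":0,"z":0.12,"claw":100}
    - {"ax":0,"ay":0,"az":0,"x":0,"y":0,"z":0.13,"claw":100}
    - {"ax":0,"ay":0,"az":0,"x":0,"y":0,"z":0.13,"claw":100}

```text
time_s: 33.7
tool_pos: [0.6426, -0.1014, 0.2091]
tool_rot: [-180.0, -0.2, -16.0]
force: [-0.2, 0.0, -0.2]
grip_width: 0.0874
```

```bash
python3 - <<'E'
from wl import *
look('w16',[((.6423,-.1016,.098),.031)])
E
```

```text
[ 0.6426 -0.1014  0.2091] [-179.99   -0.18  -16.01] [  40.7   25.1  -45.6   83.7   18.1   78.6 -111.8] [-0.15  0.03 -0.2 ] 0.0874 33.7
```

View pics/w16o.png

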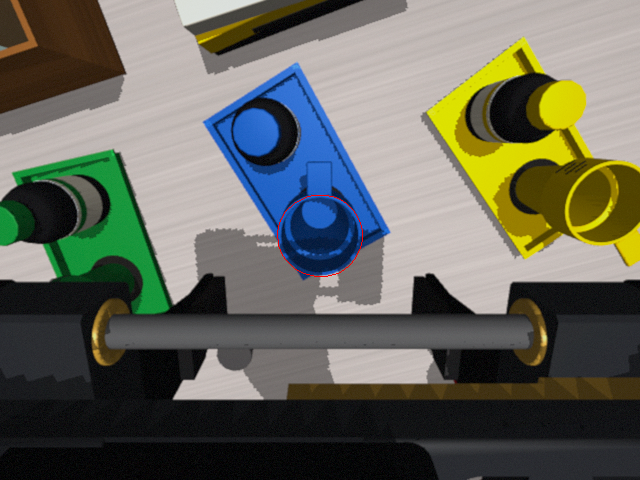

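>>> step_arm:
  series:
    - {"ax":0,"ay":0,"az":3,"x":-0.02,"y":-0.01,"z":0,"claw":100}
    - {"ax":0,"ay":0,"az":8,"x":-0.055,"y":-0.028,"z":0,"claw":100}
    - {"ax":0,"ay":0,"az":14,"x":-0.095,"y":-0.049,"z":0,"claw":100}
    - {"ax":0,"ay":0,"az":21,"x":-0.135,"y":-0.07,"z":0,"claw":100}
    - {"ax":0,"ay":0,"az":27,"x":-0.17,"y":-0.088,"z":0,"claw":100}
    - {"ax":0,"ay":0,"az":31,"x":-0.195,"y":-0.101,"z":-0.01,"claw":100}
    - {"ax":0,"ay":0,"az":32,"x":-0.205,"y":-0.107,"z":-0.02,"claw":100}
    - {"ax":0,"ay":0,"az":32,"x":-0.205,"y":-0.107,"z":-0.02,"claw":100}
    - {"ax":0,"ay":0,"az":32,"x":-0.205,"y":-0.107,"z":-0.02,"claw":100}
    - {"ax":0,"ay":0,"az":32,"x":-0.205,"y":-0.107,"z":-0.02,"claw":100}

```text
time_s: 34.75
tool_pos: [0.4376, -0.2075, 0.1873]
tool_rot: [-180.0, -0.0, 16.1]
force: [-0.0, 0.8, 0.4]
grip_width: 0.0869
```

```bash
python3 - <<'E'
from wl import *
look('w17',[((.4373,-.2084,.095),.031)])
E
```

```text
[ 0.4376 -0.2075  0.1873] [-1.7996e+02 -5.0000e-02  1.6070e+01] [ 71.1   2.  -49.1 107.9   1.5  70.8 -52.5] [-0.02  0.76  0.36] 0.0869 34.75
```

View pics/w17o.png

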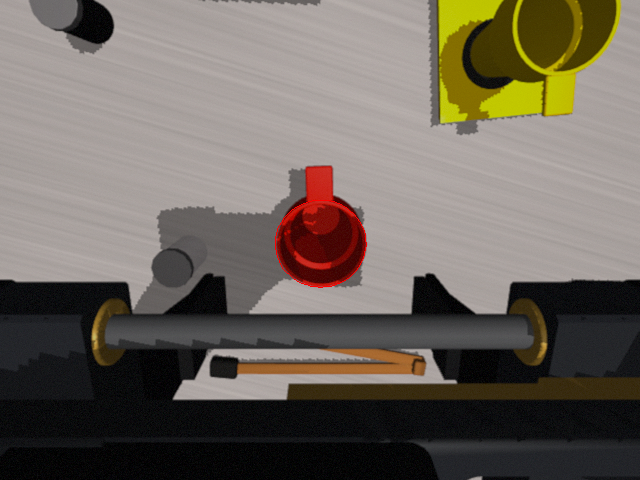

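>>> step_arm:
  series:
    - {"ax":0,"ay":0,"az":0,"x":0,"y":-0.0003,"z":-0.02,"claw":100}
    - {"ax":0,"ay":0,"az":0,"x":0,"y":-0.0003,"z":-0.055,"claw":100}
    - {"ax":0,"ay":0,"az":0,"x":0,"y":-0.0003,"z":-0.085,"claw":100}
    - {"ax":0,"ay":0,"az":0,"x":0,"y":-0.0003,"z":-0.106,"claw":100}
    - {"ax":0,"ay":0,"az":0,"x":0,"y":-0.0003,"z":-0.1125,"claw":100}
    - {"ax":0,"ay":0,"az":0,"x":0,"y":-0.0003,"z":-0.1125,"claw":100}
    - {"ax":0,"ay":0,"az":0,"x":0,"y":-0.0003,"z":-0.1125,"claw":60}
    - {"ax":0,"ay":0,"az":0,"x":0,"y":-0.0003,"z":-0.1125,"claw":60}
    - {"ax":0,"ay":0,"az":0,"x":0,"y":-0.0003,"z":-0.1125,"claw":60}
    - {"ax":0,"ay":0,"az":0,"x":0,"y":-0.0003,"z":-0.1125,"claw":60}
    - {"ax":0,"ay":0,"az":0,"x":0,"y":-0.0003,"z":-0.1125,"claw":60}
    - {"ax":0,"ay":0,"az":0,"x":0,"y":-0.0003,"z":-0.1125,"claw":40}

```text
time_s: 36.0
tool_pos: [0.4371, -0.2091, 0.0754]
tool_rot: [179.9, -0.0, 16.0]
force: [-2.0, 0.3, 5.7]
grip_width: 0.0622
```

>>> step_arm:
  series:
    - {"ax":0,"ay":0,"az":0,"x":0,"y":0,"z":0.005,"claw":40}
    - {"ax":0,"ay":0,"az":0,"x":0,"y":0,"z":0.015,"claw":40}
    - {"ax":0,"ay":0,"az":0,"x":0,"y":0,"z":0.03,"claw":40}
    - {"ax":0,"ay":0,"az":0,"x":0,"y":0,"z":0.05,"claw":40}
    - {"ax":0,"ay":0,"az":0,"x":0,"y":0,"z":0.075,"claw":40}
    - {"ax":0,"ay":0,"az":0,"x":0,"y":0,"z":0.1,"claw":40}
    - {"ax":0,"ay":0,"az":0,"x":0,"y":0,"z":0.125,"claw":40}
    - {"ax":0,"ay":0,"az":0,"x":0,"y":0,"z":0.145,"claw":40}
    - {"ax":0,"ay":0,"az":0,"x":0,"y":0,"z":0.165,"claw":40}
    - {"ax":0,"ay":0,"az":0,"x":0,"y":0,"z":0.175,"claw":40}
    - {"ax":0,"ay":0,"az":0,"x":0,"y":0,"z":0.18,"claw":40}
    - {"ax":0,"ay":0,"az":0,"x":0,"y":0,"z":0.18,"claw":40}

```text
time_s: 37.2
tool_pos: [0.4368, -0.2088, 0.2552]
tool_rot: [180.0, -0.0, 16.0]
force: [0.7, 0.2, -0.6]
grip_width: 0.0621
```

```bash
python3 - <<'E'
from wl import *
look('w18',[])
E
```

```text
[ 0.4368 -0.2088  0.2552] [ 1.7996e+02 -1.0000e-02  1.5990e+01] [ 72.6  -1.4 -48.8 102.3  -1.1  78.6 -50. ] [ 0.7   0.16 -0.55] 0.0621 37.2
```

View pics/w18.png

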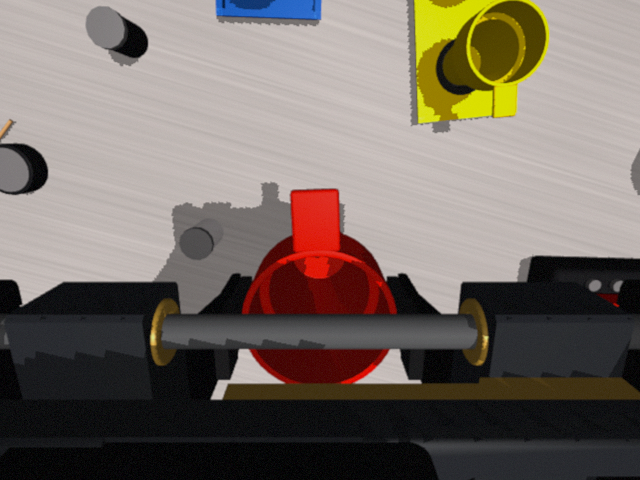

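>>> step_arm:
  series:
    - {"ax":0,"ay":0,"az":0,"x":0.005,"y":0.015,"z":0,"claw":40}
    - {"ax":0,"ay":0,"az":1,"x":0.015,"y":0.043,"z":0,"claw":40}
    - {"ax":0,"ay":0,"az":2,"x":0.027,"y":0.079,"z":0,"claw":40}
    - {"ax":0,"ay":0,"az":3,"x":0.04,"y":0.118,"z":0,"claw":40}
    - {"ax":0,"ay":0,"az":4,"x":0.053,"y":0.157,"z":0,"claw":40}
    - {"ax":0,"ay":0,"az":5,"x":0.066,"y":0.196,"z":0,"claw":40}
    - {"ax":0,"ay":0,"az":6,"x":0.078,"y":0.231,"z":0,"claw":40}
    - {"ax":0,"ay":0,"az":6,"x":0.086,"y":0.255,"z":0,"claw":40}
    - {"ax":0,"ay":0,"az":6,"x":0.09,"y":0.267,"z":0,"claw":40}
    - {"ax":0,"ay":0,"az":6,"x":0.09,"y":0.267,"z":0,"claw":40}

```text
time_s: 38.25
tool_pos: [0.5259, 0.0624, 0.2542]
tool_rot: [-179.8, 0.0, 22.3]
force: [-0.1, -0.3, -0.9]
grip_width: 0.0621
```

```bash
python3 -c "
from h import *
o=status.get_obs();print(o['qpos'].round(1),o['tool_pos'])"
```

```text
[ 50.3  10.1 -65.7  96.4   9.2  79.5 -84.3] [0.52593062 0.06238577 0.25417616]
```

>>> step_arm:
  series:
    - {"ax":0,"ay":0,"az":0,"x":0.01,"y":0.015,"z":0,"claw":40}
    - {"ax":0,"ay":0,"az":2,"x":0.03,"y":0.05,"z":0,"claw":40}
    - {"ax":0,"ay":0,"az":4,"x":0.05,"y":0.09,"z":0,"claw":40}
    - {"ax":0,"ay":0,"az":6,"x":0.065,"y":0.12,"z":0,"claw":40}
    - {"ax":0,"ay":0,"az":6,"x":0.07,"y":0.135,"z":0,"claw":40}
    - {"ax":0,"ay":0,"az":6,"x":0.07,"y":0.135,"z":0,"claw":40}

```text
time_s: 38.85
tool_pos: [0.5957, 0.1959, 0.2539]
tool_rot: [-179.8, 0.1, 28.2]
force: [-0.6, 0.7, -1.7]
grip_width: 0.0621
```

```bash
python3 -c "
from h import *
o=status.get_obs();print(o['qpos'].round(1),o['tool_pos'])"
```

```text
[ 25.5  26.7 -62.9  83.   23.6  84.6 -98.9] [0.59571606 0.19592832 0.25390963]
```

>>> step_arm:
  series:
    - {"ax":0,"ay":0,"az":0,"x":0.002,"y":0.012,"z":0,"claw":40}
    - {"ax":0,"ay":0,"az":0,"x":0.006,"y":0.038,"z":0,"claw":40}
    - {"ax":0,"ay":0,"az":0,"x":0.011,"y":0.073,"z":0,"claw":40}
    - {"ax":0,"ay":0,"az":0,"x":0.016,"y":0.105,"z":0,"claw":40}
    - {"ax":0,"ay":0,"az":0,"x":0.019,"y":0.125,"z":0,"claw":40}
    - {"ax":0,"ay":0,"az":0,"x":0.0204,"y":0.1324,"z":0,"claw":40}
    - {"ax":0,"ay":0,"az":0,"x":0.0204,"y":0.1324,"z":0,"claw":40}
    - {"ax":0,"ay":0,"az":0,"x":0.0204,"y":0.1324,"z":0,"claw":40}

```text
time_s: 39.65
tool_pos: [0.6177, 0.3232, 0.2547]
tool_rot: [179.9, 0.0, 27.9]
force: [1.1, -0.1, -0.8]
grip_width: 0.0619
```

```bash
python3 -c "
from h import *
o=status.get_obs();print(o['qpos'].round(1),o['tool_pos'])"
```

```text
[   7.    35.   -59.1   71.7   29.6   88.7 -109.7] [0.61774523 0.32318339 0.25473111]
```

Joints well inside range. Descend to ~60 mm above release height.

>>> step_arm:
  series:
    - {"ax":0,"ay":0,"az":0,"x":0,"y":0,"z":-0.01,"claw":40}
    - {"ax":0,"ay":0,"az":0,"x":0,"y":0,"z":-0.03,"claw":40}
    - {"ax":0,"ay":0,"az":0,"x":0,"y":0,"z":-0.06,"claw":40}
    - {"ax":0,"ay":0,"az":0,"x":0,"y":0,"z":-0.09,"claw":40}
    - {"ax":0,"ay":0,"az":0,"x":0,"y":0,"z":-0.11,"claw":40}
    - {"ax":0,"ay":0,"az":0,"x":0,"y":0,"z":-0.116,"claw":40}
    - {"ax":0,"ay":0,"az":0,"x":0,"y":0,"z":-0.116,"claw":40}
    - {"ax":0,"ay":0,"az":0,"x":0,"y":0,"z":-0.116,"claw":40}

```text
time_s: 40.45
tool_pos: [0.6178, 0.3255, 0.14]
tool_rot: [180.0, -0.1, 27.9]
force: [0.0, -0.3, -1.3]
grip_width: 0.0621
```

```bash
python3 - <<'E'
from wl import *
look('w19',[((.6174,.3257,.003),.027)])
E
```

```text
[0.6178 0.3255 0.14  ] [ 1.800e+02 -9.000e-02  2.794e+01] [   7.4   39.   -56.9   80.4   32.6   77.9 -112.3] [ 0.03 -0.32 -1.25] 0.0621 40.45
```

View pics/w19o.png

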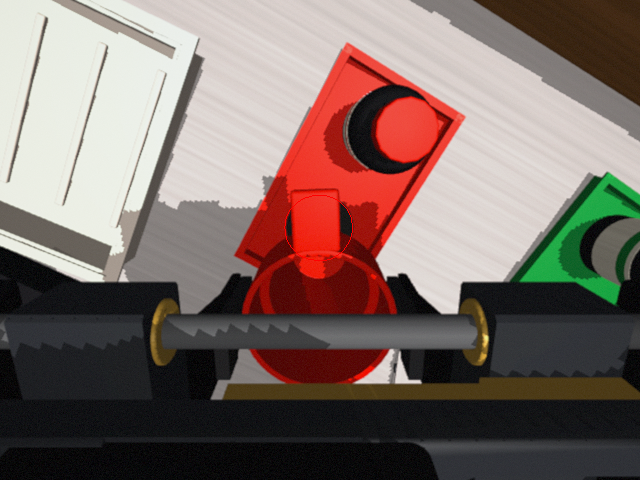

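>>> step_arm:
  series:
    - {"ax":0,"ay":0,"az":0,"x":-0.0002,"y":0,"z":-0.012,"claw":40}
    - {"ax":0,"ay":0,"az":0,"x":-0.0002,"y":0,"z":-0.03,"claw":40}
    - {"ax":0,"ay":0,"az":0,"x":-0.0002,"y":0,"z":-0.045,"claw":40}
    - {"ax":0,"ay":0,"az":0,"x":-0.0002,"y":0,"z":-0.053,"claw":40}
    - {"ax":0,"ay":0,"az":0,"x":-0.0002,"y":0,"z":-0.056,"claw":40}
    - {"ax":0,"ay":0,"az":0,"x":-0.0002,"y":0,"z":-0.0575,"claw":40}
    - {"ax":0,"ay":0,"az":0,"x":-0.0002,"y":0,"z":-0.0585,"claw":40}
    - {"ax":0,"ay":0,"az":0,"x":-0.0002,"y":0,"z":-0.0595,"claw":40}
    - {"ax":0,"ay":0,"az":0,"x":-0.0002,"y":0,"z":-0.0595,"claw":40}
    - {"ax":0,"ay":0,"az":0,"x":-0.0002,"y":0,"z":-0.0595,"claw":40}

```text
time_s: 41.5
tool_pos: [0.617, 0.3257, 0.0797]
tool_rot: [180.0, -0.0, 28.0]
force: [-0.9, 0.2, -1.1]
grip_width: 0.0618
```

>>> step_arm:
  series:
    - {"ax":0,"ay":0,"az":0,"x":0,"y":0,"z":-0.0006,"claw":40}
    - {"ax":0,"ay":0,"az":0,"x":0,"y":0,"z":-0.0012,"claw":40}
    - {"ax":0,"ay":0,"az":0,"x":0,"y":0,"z":-0.0016,"claw":40}
    - {"ax":0,"ay":0,"az":0,"x":0,"y":0,"z":-0.0016,"claw":40}

```text
time_s: 41.9
tool_pos: [0.6171, 0.3258, 0.0785]
tool_rot: [180.0, -0.0, 28.0]
force: [-2.0, -1.3, 5.1]
grip_width: 0.0622
```

>>> step_arm:
  series:
    - {"ax":0,"ay":0,"az":0,"x":0,"y":0,"z":0,"claw":75}
    - {"ax":0,"ay":0,"az":0,"x":0,"y":0,"z":0,"claw":85}
    - {"ax":0,"ay":0,"az":0,"x":0,"y":0,"z":0,"claw":95}
    - {"ax":0,"ay":0,"az":0,"x":0,"y":0,"z":0,"claw":95}
    - {"ax":0,"ay":0,"az":0,"x":0,"y":0,"z":0,"claw":95}
    - {"ax":0,"ay":0,"az":0,"x":0,"y":0,"z":0.01,"claw":95}
    - {"ax":0,"ay":0,"az":0,"x":0,"y":0,"z":0.03,"claw":95}
    - {"ax":0,"ay":0,"az":0,"x":0,"y":0,"z":0.06,"claw":100}
    - {"ax":0,"ay":0,"az":0,"x":0,"y":0,"z":0.095,"claw":100}
    - {"ax":0,"ay":0,"az":0,"x":0,"y":0,"z":0.12,"claw":100}
    - {"ax":0,"ay":0,"az":0,"x":0,"y":0,"z":0.13,"claw":100}
    - {"ax":0,"ay":0,"az":0,"x":0,"y":0,"z":0.13,"claw":100}

```text
time_s: 43.1
tool_pos: [0.6175, 0.3265, 0.2105]
tool_rot: [180.0, -0.2, 28.0]
force: [-0.8, -0.3, -0.4]
grip_width: 0.0868
```

```bash
python3 - <<'E'
from wl import *
look('w20',[((.6174,.3257,.098),.031)])
for n in('scene','top'): cv2.imwrite(f'pics/{n}20.png',vision.read_camera(n)[:,:,::-1])
E
```

```text
[0.6175 0.3265 0.2105] [180.    -0.23  27.99] [   7.4   36.3  -58.5   75.5   30.5   84.2 -110.7] [-0.82 -0.28 -0.37] 0.0868 43.1
```

View pics/w20o.png

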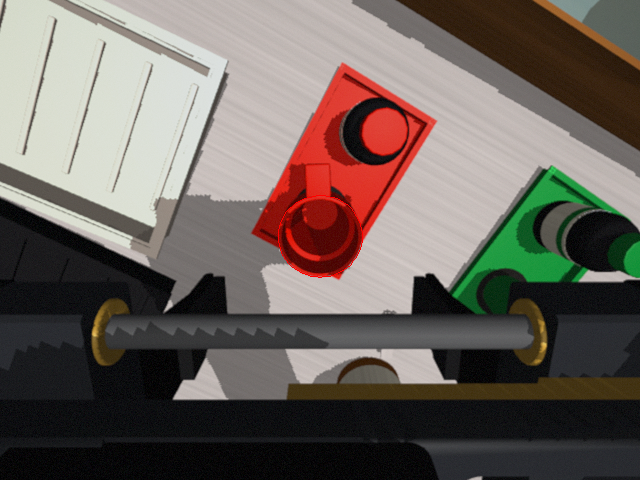

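View pics/scene20.png

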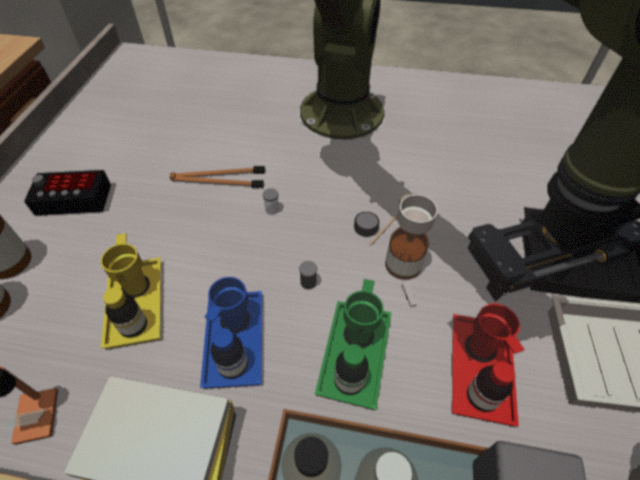

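View pics/top20.png

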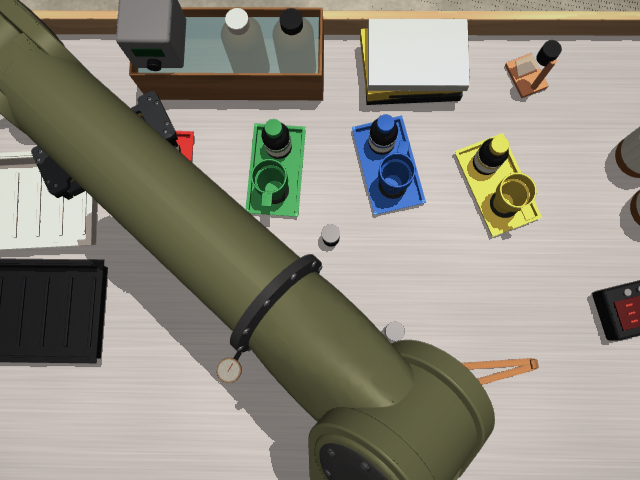

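```bash
python3 - <<'E'
from h import *
a=np.linspace(0,2*np.pi,60); c=cam('scene')
im=cv2.resize(cv2.imread('pics/scene20.png'),None,fx=5,fy=5,interpolation=cv2.INTER_CUBIC)
for C,r in[((.469,.186,.169),.031),((.6174,.3257,.098),.031),((.6305,.1193,.098),.031),((.6423,-.1015,.098),.031),((.6079,-.3077,.098),.031)]:
    p=proj(c,np.c_[C[0]+r*np.cos(a),C[1]+r*np.sin(a),a*0+C[2]]); cv2.polylines(im,[np.int32((p+.5)*5)],True,(255,255,255),1)
cv2.imwrite('pics/f1.png',im[900:1500,1650:2450]); 
cv2.imwrite('pics/f2.png',cv2.resize(im[1100:2100,450:2700],None,fx=.35,fy=.35,interpolation=cv2.INTER_AREA))
E
```

```text
(no output)
```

View pics/f1.png

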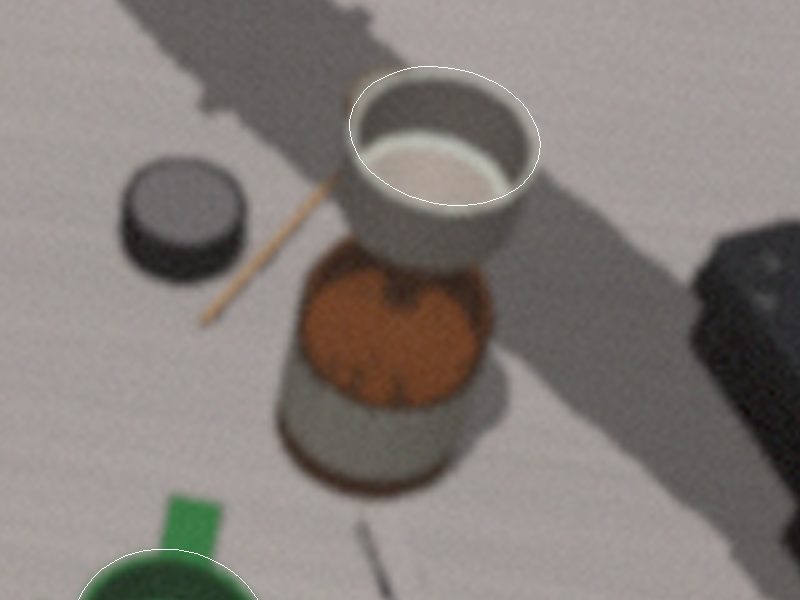

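View pics/f2.png

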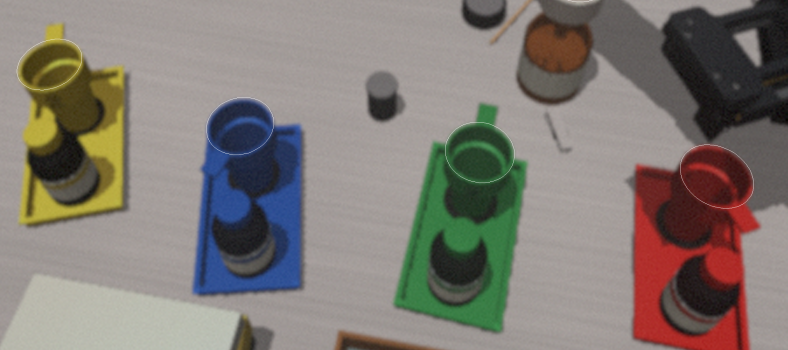

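```bash
python3 -c "
from cell import workorder
print(workorder.sign_off())"
```

```text
the job is handed in; nothing more can be done
None
```

Both stacks are apart and the job is handed in at about 43 s of the 138 s allowed. The funnel is in the amber bottle's neck, and the yellow, green, blue and red cups stand on the pads of their own trays.

- **Final pictures:** The wrist views straight after each release and the last scene view show all four cups upright on their pads. The funnel is level, with its rim at the height expected when fully home.
- **Agreement:** In the scene view the predicted rims sit about 1–2 pixels off. This offset was there at the start and is within the stated calibration, and the wrist views agree to about 1 mm.
- **Contact forces:** Each cup met its pad at about 5 N before I let go. The funnel touched at the expected height and read 11 N with 4 N sideways, so I eased it off before opening.
- **Not confirmed from above:** In the last top view the arm hid the red cup and the funnel, so those two rest on the scene and wrist views. The wrist view of the funnel dates from just after its release.
- **Rejected calls:** My first two move calls were refused because the rows left out some values; nothing moved.

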